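# Lift the shortbread off its baking tray with the turner and shut it in the tin

### The job

Slide the turner under the round of shortbread on the baking tray, carry it on the blade to the open tin and ease it in so that it lies flat on the bottom; then lay the turner down flat again and press the tin's lid fully shut. The shortbread is brittle: never touch it with the fingers, and do not drop it or squeeze it hard; the tray is non-stick, so do not dig the steel into it. Leave the honey jar, salt shaker, pepper mill and mug where they stand.

Things in the scene. Friction and masses are not known exactly. Their poses are not given: they have to be found in the camera images.
- turner: Turner, 0.2 kg; stands on its steel blade, black handle rising behind. Origin: middle of a straight blade's underside; x to the front edge, z up. Blade from the heel (x -48) 96 mm forward, 66 mm wide there, 76 in front, 2 mm thick, thinned to 0.8 at the edge. Use has bent it up at the heel by 0 to 7 degrees (unknown; stays so), so the edge is 0 to 12 mm above straight: feel for it. Slippery.
- turner_grip (a point): Point on the handle's axis to grip across its flat sides: x -104, y 0, z 57 mm in the turner's frame. A 7 mm thick neck rises backward from the blade's heel (x -46) at 50 degrees for 40 mm, then the handle, 20 mm wide (y) and 22 mm thick, rises at 35 degrees for 110 mm and ends at x -165, z 99. Centre of mass near x -28, z 12.
- baking_tray: Non-stick metal baking tray, fixed; scratched by steel pressed on it with over 25 N. Origin: centre of the underside; x points to its far long side, z up. 200 mm (x) by 260 mm (y) outside; rim 6 mm thick, 14 mm high all round (inside x -94 to 94, y -124 to 124); floor 4 mm thick. The shortbread slides on it when pushed (friction about 0.6) until it meets the rim.
- shortbread: Round of shortbread, a flat disc 116 mm in diameter and 14 mm thick, 0.09 to 0.18 kg, with a small bevel (2 mm) round its lower edge. Origin: centre of the underside; z up. Lies loose on the tray's floor, 11 to 41 mm from the far (+x) rim. Slips on the blade at slopes over 11 to 17 degrees. Breaks when the forces on it add up to more than 25 N (squeezed with 12 N, or dropped some cm).
- tin: White rectangular tin with a hinged lid, fixed. Origin: centre of the underside; the lid's hinge lies along the +x side, z up. Outside 146 mm (x) by 171 mm (y), 43 mm high; inside 140 by 165 mm, walls and floor 3 mm, so the floor lies at z 3 mm (friction about 0.6).
- lid (a joint): Angle of the tin's lid: 0 fully shut; it starts at 1.65 to 1.9 (standing open, leaning outward), stop at 1.95. Stiff: stays where it is left, moved by some 2 N at its edge. The lid is a flat plate 152 mm long from the hinge (along the tin's -x when shut), 175 mm wide, its outer face 6 mm above the hinge line when shut.
- lid_hinge (a point): Middle of the lid's hinge line, at x +76, y 0, z 43 mm in the tin's frame; the line runs along the tin's y.
- lid_middle (a point): Middle of the lid's outer face; moves with the lid (74 mm from the hinge line). Its z points out of the outer face.
- honey_jar: Bystander: honey jar, 62 mm across, 99 mm high; origin at the foot's centre.
- salt_shaker: Bystander: salt shaker, 44 mm across, 90 mm high; origin at the foot's centre.
- pepper_mill: Bystander: dark wooden pepper mill, 58 mm across, 150 mm high; origin at the foot's centre.
- mug: Bystander: grey mug, about 86 by 117 mm over the handle, 88 mm high; origin at the foot.
Things that resemble listed ones, but are neither listed nor needed, are in the scene too. There is more than one size of the shortbread; the one meant has the size given above.

How it is judged (in metres and radians):
On the way, in this order (a step that is already met when the one before it is completed fails the run):
1. the shortbread is clear of the tray and the worktop, carried on the turner (height (world z) of shortbread above 0.03 m and contact force between shortbread and turner above 0.4 N and contact force between shortbread and baking_tray below 0.05 N and contact force between shortbread and the fingers below 0.05 N), for 0.3 s.
2. the shortbread lies flat on the bottom of the tin, with the turner withdrawn (x of shortbread in the frame of tin between -0.014 and 0.014 m and y of shortbread in the frame of tin between -0.028 and 0.028 m and z of shortbread in the frame of tin between 0 and 0.008 m and angle between shortbread's own z axis and vertical below 0.06 rad and contact force between shortbread and turner below 0.05 N and linear speed of shortbread below 0.03 m/s), for 0.2 s.
At the end, for the whole second after the job is handed in: The shortbread lies at rest flat on the tin's floor (within 0.06 rad, its underside within 5 mm of the floor), the lid is shut to within 0.05 rad, and the turner has been let go and rests on its blade outside the tin (its own z axis within 0.2 rad of vertical, its origin no higher than 12 mm) (x of shortbread in the frame of tin between -0.014 and 0.014 m and y of shortbread in the frame of tin between -0.028 and 0.028 m and z of shortbread in the frame of tin between 0 and 0.008 m and angle between shortbread's own z axis and vertical below 0.06 rad and linear speed of each of shortbread, turner below 0.02 m/s and value of joint lid below 0.05 rad and height (world z) of turner below 0.012 m and angle between turner's own z axis and vertical below 0.2 rad); the robot touches nothing.
It fails at once if the fingers or the arm touch the shortbread (contact force between shortbread and the fingers above 0.3 N or contact force between shortbread and the arm above 0.3 N).
It fails at once if the forces on the shortbread add up to more than 25 N (dropped, knocked or squeezed) (contact force between shortbread and anything else above 25 N).
It fails at once if the turner presses on the baking tray with more than 25 N (scratches its coating) (contact force between turner and baking_tray above 25 N).
It fails at once if the honey jar, salt shaker, pepper mill or mug is moved more than 30 mm (distance of any of honey_jar, salt_shaker, mug, pepper_mill from where it was at the start of the episode above 0.03 m).
It also fails if it takes over 72 s, if anything falls off the work surface, if the arm or the gripper's body presses on something with over 40 N, if the wrist force passes 120 N, or if a joint passes its speed limit or range.

### The arm

A 6-joint arm with a two-finger parallel gripper is mounted at the origin on the work surface; the furniture and walls round the work are solid. World frame = base frame: x ahead of the robot, y to its left, z up, the work surface at z = 0. Lengths are in mm, angles in degrees, forces in N, time in s.
With the tool pointing down it reaches from about 300 to 850 mm from the base axis. Payload 4.2 kg.
Tool frame: the origin (TCP) lies midway between the tips of the shut fingers; the grasp point (between the pads) lies 19 mm behind it (pinch_z is the distance from the TCP to the grasp point, in mm); z points along the fingers, y is the line along which they close (so a half turn about z gives the same grasp; the last joint's range is limited). The gripper opens to 91 mm and grips with 3 to 60 N. Pads are 32 mm wide; open, the fingers measure 118 mm over their backs; the gripper's body (76 mm by 178 mm) begins 60 mm behind the grasp point.
Start: joints at [-77.006, 18.312, 89.639, -0, 72.044, -1.146], TCP at [140.476, -557.593, 213.976] pointing down, gripper open.
Joint ranges: [-177.97, 177.97], [-48.28, 115.42], [12.27, 149.76], [-77.06, 257.06], [2.81, 150.46], [-146.56, 146.56]. Speed limits (degrees/s): [147.25, 147.25, 180, 180, 180, 180].

### API

Orientations are given as [roll, pitch, yaw] about the fixed x, y, z axes, in that order (R = Rz(yaw) Ry(pitch) Rx(roll)).
In Python, from workcell import * gives the robot as it stands.
- The arm moves only by the tool step_arm, never from a script. Its argument "steps" is a list of rows, each a list of 7 numbers: the turn, a rotation vector about the tool's x, y, z in degrees, then the shift along the tool's x, y, z in mm, then the opening, from 0 (shut) to 1 (fully open). In form: [[rx, ry, rz, x, y, z, hand], ...]. A call has exactly 8 rows; each row shifts and turns the commanded pose from where the row before left it, along the tool's axes as they then stand; what a row does not reach is not made up. A row lasts 1/8 s, in which the tool goes at most 62.5 mm and 10.7 degrees, less where a joint would pass 70% of its speed; a pose out of reach is approached as far as the arm can. A call is refused whole if a number of a shift passes 62.5 or a number of a turn 10.7, either way. A call with a gripper value outside its range is refused whole. The fingers move at their own pace and stop on an object; "force" is the grip in N (left out, the last holds). Time passes only in rows, so rows that do not move let the fingers close, or fill a call up. It gives the time, the measured TCP pose, the force, the opening and the grip force at its end, in the units of the state.
- state(): the state, without advancing time (a new reading comes with each control period).
- grab_frame(name): name is "side" or "top" or "wrist"; returns a dict with "image" (400x640x3 uint8, blue, green, red), "fovy" (degrees; the focal length in pixels is half the picture's height over the tangent of half this angle, whatever the lens; pixels are square), "cx", "cy" (the principal point, pixels), "dist" ([k1, k2, p1, p2, k3] as OpenCV has them; the pictures are not rectified), "origin" and "rotation" of the camera in the world; the wrist camera has in their place "tool_from_camera" (4x4, takes a point from camera to tool coordinates, whose origin is the TCP and whose axes are the flange's). Camera axes: x right, y down, z forward; pixel columns grow to the right and rows downward; lengths in mm; the calibration is good to about 2 mm. A picture is of the moment at which its call begins: read the wrist's pose just before it. There is no depth.
- job_done(): hands the job in; it is judged then, once.
The state is a dict: "time_s": time; "qpos": joint angles; "qvel": joint speeds; "effort": joint torques, N m; "ee_pos": TCP position; "ee_rot": TCP orientation; "force": force on the tool from outside, world axes, zero at the start; "torque": the same for the moment, N m; "gripper_width": finger opening in mm; "gripper_force": force on a finger pad.
Only numpy, scipy, OpenCV 4.12 (cv2) and the standard library are available. Lean on these libraries where they do the work, as an engineer would, in place of code of your own. Each camera call takes 0.05 s, during which the arm holds its last target. There are 200 camera calls.

## Working session

There is one attempt and no reset: what is moved stays moved. The work goes in short steps, Python scripts to look and compute and a tool call to move; the robot and the scene stay as the last step left them, time stands still between calls to the robot, and variables do not carry over. Pictures are saved under pics/ and viewed, at most 10 in all, crops included, and the job is handed in when it is done.

Besides the shell and the picture viewer there is one more tool, called after "Emit:" by a JSON object that holds its "op" and its "data", one argument or row to a line. step_arm: Moves the arm, as the interface text tells. Its arguments: {"type":"object","properties":{"steps":{"type":"array","items":{"type":"array","items":{"type":"number"}}},"force":{"type":"number"}},"required":["steps"]}

```bash
mkdir -p pics; ls; python3 - <<'E'
from workcell import *
import cv2
print(state())
for n in ("top","side"):
    f=grab_frame(n); cv2.imwrite(f"pics/{n}0.png",f["image"])
    print(n,{k:v for k,v in f.items() if k!="image"})
E
```

```text
pics
{'time_s': 0.0, 'qpos': array([-7.70045311e+01,  1.83509674e+01,  8.97061353e+01, -3.09578042e-03,
        7.20426004e+01, -1.14655292e+00]), 'qvel': array([-0.03160998,  0.01720235,  0.01445963,  0.04289461,  0.05537919,
       -0.04104544]), 'effort': array([-1.63344095e-03, -4.12463236e+01, -2.31973636e+01,  7.25529715e-02,
        4.55921853e-02, -1.48847607e-04]), 'ee_pos': array([ 140.35339662, -557.09374457,  213.12885955]), 'ee_rot': array([-1.79900258e+02,  9.47680944e-04,  1.41429797e+01]), 'force': array([-0.36530446,  0.16173028,  0.23527123]), 'torque': array([ 0.00928134,  0.03426349, -0.03585325]), 'gripper_force': 0.0, 'gripper_width': 91.22660961626977}
top {'fovy': 55.78197549450229, 'cx': 320.39664096522495, 'cy': 203.9537543578543, 'dist': array([0.03009869, 0.        , 0.        , 0.        , 0.        ]), 'origin': array([ 321.60841802,  -44.99513943, 1424.08263741]), 'rotation': array([-174.47501958,   -0.38379249,  -88.58333002])}
side {'fovy': 42.9584114165786, 'cx': 315.79009419475267, 'cy': 199.9934756433964, 'dist': array([-0.04142352,  0.        ,  0.        ,  0.        ,  0.        ]), 'origin': array([  343.52973006, -1506.55663866,  1202.97776074]), 'rotation': array([-127.25626964,   -0.6738187 ,   -4.55807673])}
```

View pics/top0.png

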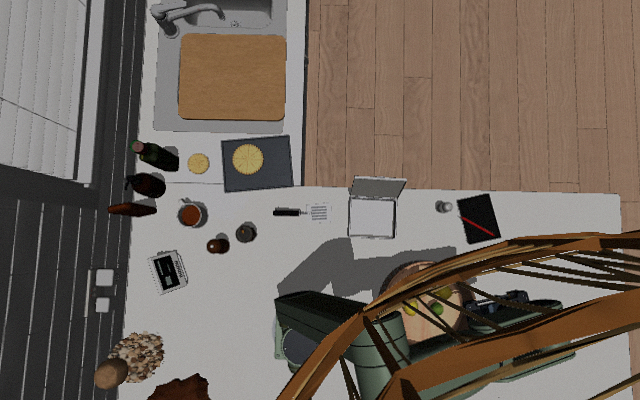

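View pics/side0.png

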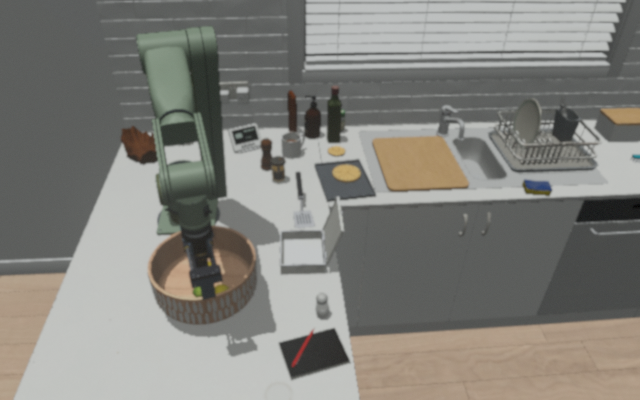

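The top view shows two shortbreads. The large one at about (248,158) on the dark tray fits the 116 mm description. The small one at (198,163) lies on the worktop. The turner has its blade at (318,212) and handle at (287,212), pointing −y. The tin is at (373,217) with the lid open on the +x side, and the sheet at (478,218) with the red pen is only a lookalike of the tray. The salt shaker is at (445,206), the mug at (191,212), and the pepper mill and jar at (218,246) and (246,233).

```bash
cat > h.py <<'E'
import numpy as np, cv2
from scipy.spatial.transform import Rotation as R
def rpy(r): return R.from_euler('xyz',r,degrees=True)
def cam(f,st=None):
    if "tool_from_camera" in f:
        T=f["tool_from_camera"]; Rt=rpy(st["ee_rot"])
        return np.array(st["ee_pos"])+Rt.apply(T[:3,3]), Rt.as_matrix()@T[:3,:3]
    return np.array(f["origin"]), rpy(f["rotation"]).as_matrix()
def K(f):
    F=200/np.tan(np.radians(f["fovy"]/2)); return np.array([[F,0,f["cx"]],[0,F,f["cy"]],[0,0,1.]])
def rays(f,px,st=None):
    o,M=cam(f,st); p=cv2.undistortPoints(np.float64(px).reshape(-1,1,2),K(f),np.array(f["dist"])).reshape(-1,2)
    return o,(M@np.c_[p,np.ones(len(p))].T).T
def plane(f,px,z,st=None):
    o,d=rays(f,px,st); return o+d*((z-o[2])/d[:,2])[:,None]
def proj(f,P,st=None):
    o,M=cam(f,st); q=(M.T@(np.float64(P).reshape(-1,3)-o).T).T
    return cv2.projectPoints(q,np.zeros(3),np.zeros(3),K(f),np.array(f["dist"]))[0].reshape(-1,2)
def rows(p0,R0,p1,R1,n):
    """n equal-ish rows (tool axes) from pose 0 to pose 1; straight line, constant turn; rounded"""
    rv=(R0.inv()*R1).as_rotvec(degrees=True)/n; p,Q=np.array(p0,float),R0; out=[]
    for i in range(1,n+1):
        t=np.array(p0)+(np.array(p1)-p0)*i/n
        a=np.round(rv,1)
        Qn=R0*R.from_rotvec(rv*i,degrees=True); a=np.round((Q.inv()*Qn).as_rotvec(degrees=True),1)
        s=np.round(Q.inv().apply(t-p),1); p=p+Q.apply(s); Q=Q*R.from_rotvec(a,degrees=True)
        out.append([*(a+0.),*(s+0.)])
    for r in out: print([float(x) for x in r])
    return p,Q
def toolrot(fwd,a):
    """tool leaning: z = fwd*sin a - up*cos a ; tool y horizontal, perpendicular to fwd (yaw angle deg)"""
    c=np.radians(fwd); f=np.array([np.cos(c),np.sin(c),0]); u=np.array([0,0,1.]); a=np.radians(a)
    z=f*np.sin(a)-u*np.cos(a); return f,u,z
E
python3 - <<'E'
from h import *; from workcell import *
T=grab_frame("top"); 
def P(n,px,z): print(n,plane(T,px,z).round(0)[:, :2].tolist())
P("tray corners top",[(222,140),(291,136),(293,185),(225,192)],14)
P("sb",[(248,158)],18); P("blade/handle",[(306,212),(330,212)],1); P("handleend",[(274,212)],99)
P("tin",[(349,237),(396,238),(397,198),(349,198)],43); P("lidtop",[(352,177),(406,180)],190)
P("salt,mug,pm,hj",[(445,206),(191,212),(218,246),(246,233)],60)
P("base",[(320,340)],0)
W=grab_frame("wrist"); print(W["tool_from_camera"].round(3),W["fovy"],W["cx"],W["cy"],W["dist"])
cv2.imwrite("pics/topz.png",cv2.resize(T["image"][120:260,170:420],None,fx=3,fy=3,interpolation=cv2.INTER_CUBIC))
E
```

```text
tray corners top [[692.0, 328.0], [715.0, 67.0], [527.0, 54.0], [494.0, 307.0]]
sb [[625.0, 226.0]]
blade/handle [[428.0, 2.0], [430.0, -88.0]]
handleend [[417.0, 111.0]]
tin [[337.0, -158.0], [338.0, -329.0], [485.0, -332.0], [480.0, -156.0]]
lidtop [[533.0, -153.0], [528.0, -331.0]]
salt,mug,pm,hj [[458.0, -502.0], [413.0, 414.0], [294.0, 311.0], [342.0, 214.0]]
base [[-39.0, -62.0]]
[[ 1.00000e-03 -9.68000e-01 -2.53000e-01  7.09100e+01]
 [ 1.00000e+00  1.00000e-03 -0.00000e+00  1.59000e-01]
 [ 0.00000e+00 -2.53000e-01  9.68000e-01 -1.69501e+02]
 [ 0.00000e+00  0.00000e+00  0.00000e+00  1.00000e+00]] 65.36435627775647 318.07904487763915 200.93066313264583 [-0.04999851  0.          0.          0.          0.        ]
```

View pics/topz.png

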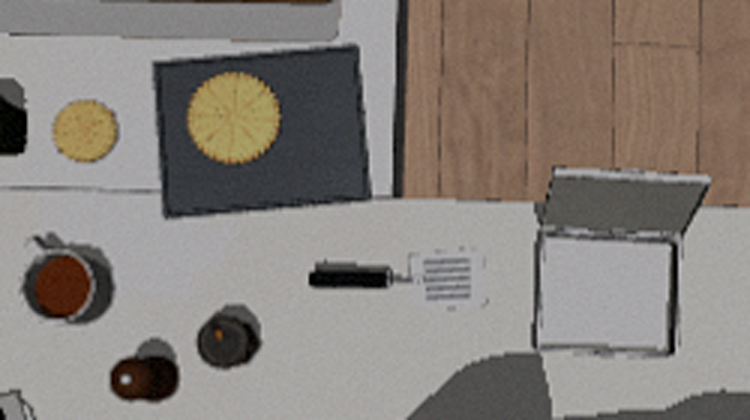

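The crop confirms it. The large round (31 px, about 116 mm) lies on the tray at full-frame (248,159), the turner handle is at (287,212) and its blade at (318,212), and the tin lid stands open toward +x. I'll move the wrist camera over the turner.

```bash
python3 - <<'E'
from h import *; from workcell import *
s=state(); p,q=rows(s["ee_pos"],rpy(s["ee_rot"]),np.array(s["ee_pos"])+[10,20,90],rpy([180,0,14]),2)
rows(p,q,[427,60,250],rpy([180,0,90]),14)
E
```

```text
[0.0, 0.0, 0.1, 7.3, -8.5, -45.0]
[-0.1, 0.0, 0.0, 7.3, -8.6, -45.0]
[0.0, 0.0, -5.4, 29.5, -36.6, 3.8]
[0.0, 0.0, -5.5, 32.8, -33.6, 3.8]
[0.0, 0.0, -5.4, 36.0, -30.4, 3.8]
[0.0, 0.0, -5.4, 38.6, -26.8, 3.8]
[0.0, 0.0, -5.4, 40.9, -23.1, 3.8]
[0.0, 0.0, -5.5, 43.0, -19.2, 3.8]
[0.0, 0.0, -5.4, 44.5, -14.9, 3.8]
[0.0, 0.0, -5.4, 45.8, -10.7, 3.8]
[0.0, 0.0, -5.4, 46.6, -6.3, 3.7]
[0.0, 0.0, -5.5, 47.0, -1.9, 3.8]
[0.0, 0.0, -5.4, 46.9, 2.7, 3.8]
[0.0, 0.0, -5.4, 46.5, 7.0, 3.8]
[0.0, 0.0, -5.4, 45.6, 11.3, 3.8]
[0.0, 0.0, -5.5, 44.4, 15.7, 3.8]
```

Emit:
{"op": "step_arm", "data": {
  "steps": [
    [0, 0, 0, 7.3, -8.5, -45, 1],
    [0, 0, 0, 7.3, -8.6, -45, 1],
    [0, 0, -5.4, 29.5, -36.6, 3.8, 1],
    [0, 0, -5.5, 32.8, -33.6, 3.8, 1],
    [0, 0, -5.4, 36, -30.4, 3.8, 1],
    [0, 0, -5.4, 38.6, -26.8, 3.8, 1],
    [0, 0, -5.4, 40.9, -23.1, 3.8, 1],
    [0, 0, -5.5, 43, -19.2, 3.8, 1]
  ]
}}

```text
time_s: 1.2
ee_pos: [268.9, -279.7, 281.0]
ee_rot: [180.0, -0.0, 46.9]
force: [0.3, 0.9, -0.2]
gripper_width: 91.2
gripper_force: 0.0
```

Emit:
{"op": "step_arm", "data": {
  "steps": [
    [0, 0, -5.4, 44.5, -14.9, 3.8, 1],
    [0, 0, -5.4, 45.8, -10.7, 3.8, 1],
    [0, 0, -5.4, 46.6, -6.3, 3.8, 1],
    [0, 0, -5.5, 47, -1.9, 3.8, 1],
    [0, 0, -5.4, 46.9, 2.7, 3.8, 1],
    [0, 0, -5.4, 46.5, 7, 3.8, 1],
    [0, 0, -5.4, 45.6, 11.3, 3.8, 1],
    [0, 0, -5.5, 44.4, 15.7, 3.8, 1]
  ]
}}

```text
time_s: 2.2
ee_pos: [426.4, 61.9, 250.6]
ee_rot: [180.0, 0.0, 90.3]
force: [-0.1, 0.1, 0.1]
gripper_width: 91.1
gripper_force: 0.0
```

```bash
python3 - <<'E'
from h import *; from workcell import *
s=state(); f=grab_frame("wrist"); cv2.imwrite("pics/w1.png",f["image"]); print(s["time_s"],s["ee_pos"],s["ee_rot"],s["qpos"],np.abs(s["qvel"]).max())
E
```

```text
2.2 [426.37928946  61.87619725 250.59677828] [1.79984239e+02 1.75633157e-02 9.03461126e+01] [ 6.74259378e+00  3.74643607e+00  1.03042725e+02 -2.00666199e-02
  7.31971337e+01  6.40227733e+00] 45.10505593776428
```

View pics/w1.png

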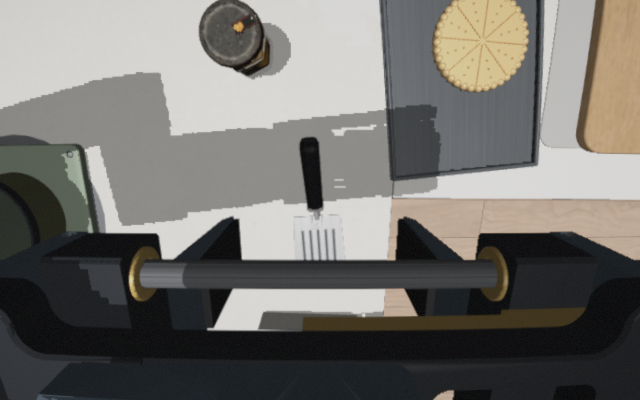

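The wrist view shows the handle running from (308,142) to (315,208), the blade heel at about (294–342, 216), the shortbread at (481,42) and the tray's near rim along x≈388. The honey jar is at (232,35). Measuring these from a frame taken with the arm still.

```bash
python3 - <<'E'
from h import *; from workcell import *
grab_frame("wrist"); grab_frame("wrist")
s=state(); f=grab_frame("wrist"); im=f["image"]; cv2.imwrite("pics/w2.png",im); print(s["time_s"],s["ee_pos"].round(1),np.abs(s["qvel"]).max().round(1))
g=im.max(2); 
roi=np.zeros_like(g); roi[125:213,280:345]=1
m=((g<45)&(roi>0)).astype(np.uint8); n,l,st,c=cv2.connectedComponentsWithStats(m); k=1+st[1:,4].argmax(); print(st[k],c[k])
for v in range(st[k][1],st[k][1]+st[k][3],8):
    u=np.where(l[v]==k)[0]; print(v,u.min(),u.max())
for v in (222,230,240): print(v,im[v,285:352].mean(1).round().astype(int).tolist())
for u in (300,318,335): print(u,im[205:235,u].mean(1).round().astype(int).tolist())
hsv=cv2.cvtColor(im,cv2.COLOR_BGR2HSV); y=cv2.inRange(hsv,(15,80,100),(35,255,255)); y[:,540:]=0; y[:, :400]=0
cs=max(cv2.findContours(y,0,2)[0],key=cv2.contourArea); P=plane(f,cs.reshape(-1,2),11,s)[:,:2].astype(np.float32); print("sb",cv2.minEnclosingCircle(P),cs.reshape(-1,2).min(0))
cv2.imwrite("pics/w2z.png",cv2.resize(im[130:265,270:360],None,fx=5,fy=4))
E
```

```text
2.35 [426.2  61.8 250.2] 2.8
[ 301  138   22   71 1147] [311.70095902 171.52484743]
138 304 315
146 301 318
154 301 318
162 302 319
170 303 319
178 305 320
186 306 320
194 307 321
202 308 322
222 [215, 216, 216, 216, 215, 216, 215, 215, 215, 212, 211, 212, 213, 213, 212, 211, 210, 211, 212, 214, 214, 214, 212, 214, 212, 209, 209, 206, 205, 209, 211, 209, 207, 208, 210, 211, 210, 201, 198, 210, 212, 213, 212, 211, 210, 209, 208, 210, 210, 210, 211, 212, 213, 211, 209, 209, 205, 205, 214, 215, 215, 215, 215, 216, 215, 215, 215]
230 [216, 216, 216, 216, 215, 216, 215, 215, 214, 212, 209, 209, 211, 211, 210, 208, 200, 184, 184, 199, 211, 212, 211, 206, 191, 168, 169, 193, 208, 210, 207, 194, 163, 143, 165, 199, 211, 212, 209, 189, 140, 133, 175, 205, 208, 207, 200, 174, 127, 139, 181, 208, 210, 210, 208, 209, 208, 191, 190, 214, 216, 216, 216, 216, 215, 215, 215]
240 [216, 216, 216, 216, 216, 216, 216, 216, 215, 212, 207, 206, 206, 208, 208, 206, 197, 168, 125, 145, 186, 207, 209, 206, 193, 154, 125, 155, 192, 207, 209, 206, 183, 131, 124, 172, 205, 208, 208, 200, 168, 125, 145, 186, 204, 206, 203, 188, 150, 124, 159, 195, 207, 208, 207, 206, 207, 207, 194, 193, 214, 215, 215, 216, 215, 215, 215]
300 [216, 215, 215, 215, 214, 215, 216, 215, 215, 216, 212, 182, 189, 209, 211, 211, 211, 211, 211, 211, 211, 211, 210, 210, 209, 208, 207, 206, 207, 207]
318 [18, 20, 21, 38, 90, 116, 116, 120, 128, 130, 133, 137, 143, 147, 163, 193, 207, 208, 207, 203, 205, 206, 204, 196, 174, 143, 128, 125, 124, 126]
335 [215, 214, 215, 215, 214, 215, 215, 214, 212, 189, 193, 210, 212, 212, 211, 211, 211, 211, 211, 210, 210, 210, 208, 197, 185, 181, 181, 181, 177, 175]
sb ((624.5142822265625, 230.04788208007812), 60.45286178588867) [433   0]
```

View pics/w2z.png

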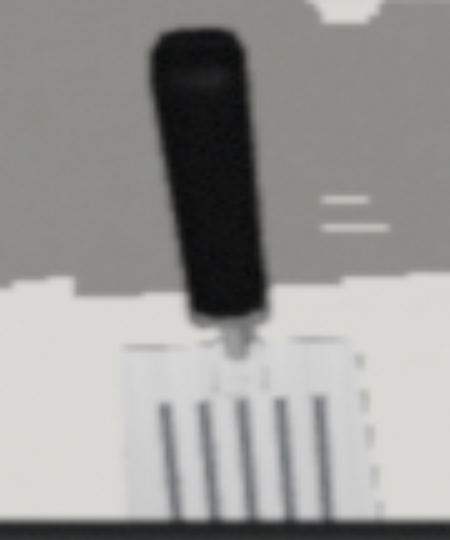

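```bash
python3 - <<'E'
from h import *; from workcell import *
s=state(); f=grab_frame("wrist")
print(plane(f,[(294.3,216.5),(342.8,214.5)],2,s).round(1))
print("slots",plane(f,[(303,229),(304.5,250)],2,s).round(1), plane(f,[(333.5,229),(335.5,250)],2,s).round(1))
for z in (38,45,): print(z,plane(f,[(315,204)],z,s).round(1))
for z in (90,99,106,113): print(z,plane(f,[(309.5,142)],z,s).round(1))
print("tray near rim",plane(f,[(385,0),(394,178),(536,161)],14,s).round(1))
E
```

```text
[[ 3.923e+02 -4.000e-01  2.000e+00]
 [ 4.603e+02  2.900e+00  2.000e+00]]
slots [[404.3 -18.9   2. ]
 [406.2 -51.1   2. ]] [[447.6 -18.7   2. ]
 [451.1 -50.9   2. ]]
38 [[421.7  27.7  38. ]]
45 [[421.7  29.6  45. ]]
90 [[416.3 108.9  90. ]]
99 [[416.6 109.5  99. ]]
106 [[416.8 110.  106. ]]
113 [[417.  110.5 113. ]]
tray near rim [[503.1 270.   14. ]
 [525.9  57.4  14. ]
 [716.2  82.   14. ]]
```

```bash
python3 - <<'E'
from h import *; from workcell import *
s=state(); p,q=rows(s["ee_pos"],rpy(s["ee_rot"]),[421.5,53,100],rpy([180,0,94.5]),4); rows(p,q,[421.5,53,42],rpy([180,0,94.5]),4)
E
```

```text
[0.0, 0.0, -1.1, -1.7, -1.0, 37.6]
[0.0, 0.0, -1.1, -1.7, -1.0, 37.7]
[0.0, 0.0, -1.1, -1.7, -1.1, 37.6]
[-0.1, 0.0, -1.1, -1.7, -1.1, 37.6]
[0.0, 0.0, 0.0, 0.0, 0.0, 14.5]
[0.0, 0.0, 0.0, 0.0, 0.0, 14.5]
[0.0, 0.0, 0.0, 0.0, 0.0, 14.5]
[0.0, 0.0, 0.0, 0.0, 0.0, 14.5]
```

Emit:
{"op": "step_arm", "data": {
  "steps": [
    [0, 0, -1.1, -1.7, -1, 37.6, 0.6],
    [0, 0, -1.1, -1.7, -1, 37.6, 0.6],
    [0, 0, -1.1, -1.7, -1, 37.6, 0.6],
    [0, 0, -1.1, -1.7, -1.1, 37.6, 0.6],
    [0, 0, 0, 0, 0, 20, 0.6],
    [0, 0, 0, 0, 0, 20, 0.6],
    [0, 0, 0, 0, 0, 14, 0.6],
    [0, 0, 0, 0, 0, 4, 0.6]
  ]
}}

```text
time_s: 3.45
ee_pos: [421.4, 52.2, 42.0]
ee_rot: [-179.9, 0.0, 94.4]
force: [-0.1, 0.2, 0.3]
gripper_width: 54.6
gripper_force: 0.0
```

```bash
python3 - <<'E'
from h import *; from workcell import *
s=state(); print(s["ee_pos"],s["ee_rot"],s["force"]); f=grab_frame("wrist"); f2=grab_frame("side")
cv2.imwrite("pics/w3.png",np.vstack([f["image"][:300],cv2.resize(f2["image"][140:260,200:360],(640,480))[:300]]))
E
```

```text
[421.44336076  52.20523611  42.00683303] [-1.79926310e+02  1.60416348e-02  9.44102284e+01] [-0.10290072  0.15942059  0.30582082]
```

View pics/w3.png

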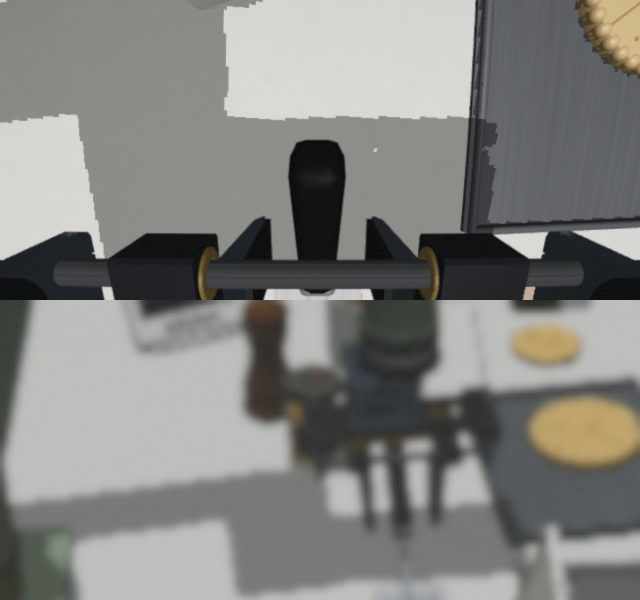

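The handle is centred between the open fingers (column ~317) and lined up with them, so I'm closing.

Emit:
{"op": "step_arm", "data": {
  "steps": [
    [0, 0, 0, 0, 0, 0, 0],
    [0, 0, 0, 0, 0, 0, 0],
    [0, 0, 0, 0, 0, 0, 0],
    [0, 0, 0, 0, 0, 0, 0],
    [0, 0, 0, 0, 0, 0, 0],
    [0, 0, 0, 0, 0, -10, 0],
    [0, 0, 0, 0, 0, -20, 0],
    [0, 0, 0, 0, 0, -30, 0]
  ],
  "force": 55
}}

```text
time_s: 4.55
ee_pos: [421.3, 53.3, 102.7]
ee_rot: [-179.9, 0.0, 94.5]
force: [0.3, 0.0, -1.6]
gripper_width: 19.6
gripper_force: 54.9
```

```bash
python3 - <<'E'
from h import *; from workcell import *
grab_frame("wrist");grab_frame("wrist")
s=state(); print(s["time_s"],s["ee_pos"],s["ee_rot"],s["force"],s["torque"],s["gripper_width"],s["gripper_force"])
f=grab_frame("wrist"); im=f["image"]
hsv=cv2.cvtColor(im,cv2.COLOR_BGR2HSV)
f2=grab_frame("side");T=grab_frame("top")
cv2.imwrite("pics/w4.png",np.hstack([cv2.resize(f2["image"][150:240,240:340],None,fx=4,fy=4),cv2.resize(T["image"][185:240,260:345],None,fx=4,fy=6)[:360]]))
cv2.imwrite("pics/w4w.png",im)
E
```

```text
4.65 [424.37308744  53.65287813 105.04886355] [ 1.79615903e+02 -6.04138919e-03  9.45418355e+01] [ 1.01795118  0.11590715 -1.81817929] [ 0.12617502 -0.16805785 -0.01333739] 19.611037048495273 54.94351029396057Traceback (most recent call last):
  File "<stdin>", line 7, in <module>
    return _nx.concatenate(arrs, 1, dtype=dtype, casting=casting)
           ~~~~~~~~~~~~~~~^^^^^^^^^^^^^^^^^^^^^^^^^^^^^^^^^^^^^^^
ValueError: all the input array dimensions except for the concatenation axis must match exactly, but along dimension 0, the array at index 0 has size 360 and the array at index 1 has size 330
```

```bash
python3 - <<'E'
from h import *; from workcell import *
T=grab_frame("top"); im=cv2.imread("pics/top0.png"); hsv=cv2.cvtColor(im,cv2.COLOR_BGR2HSV)
y=cv2.inRange(hsv,(15,80,80),(35,255,255)); y[:, :215]=0; y[:130]=0; y[190:]=0;y[:,300:]=0
c=max(cv2.findContours(y,0,1)[0],key=cv2.contourArea); e=cv2.fitEllipse(c); print("sb",e,plane(T,[e[0]],13),)
d=((im.max(2)<95)).astype(np.uint8)|(y>0); d[:, :212]=0; d[:128]=0; d[200:]=0; d[:,300:]=0
d=cv2.morphologyEx(d.astype(np.uint8),cv2.MORPH_OPEN,np.ones((5,5)))
c=max(cv2.findContours(d,0,1)[0],key=cv2.contourArea); r=cv2.minAreaRect(plane(T,c.reshape(-1,2),10)[:,:2].astype(np.float32)); print("tray",r)
# wrist frame w2: near rim and right rim outer edges, sub-pixel by rows
w=cv2.imread("pics/w2.png").astype(float).mean(2); s=dict(ee_pos=[426.2,61.8,250.2],ee_rot=[180,0,90.3]); f=grab_frame("wrist")
E=[]
for v in range(8,170,6):
    if 85<v<160: continue
    g=np.diff(w[v,375:405]); E.append((375.5+g.argmin(),v))
B=[]
for u in range(400,530,6):
    g=np.diff(w[150:195,u]); B.append((u,150.5+g.argmax()))
for n,L in (("near",E),("right",B)):
    P=plane(f,L,10,s)[:,:2].astype(np.float32); l=cv2.fitLine(P,cv2.DIST_HUBER,0,.01,.01).ravel(); print(n,l,np.degrees(np.arctan2(l[1],l[0])))
# lid/tin in top image
tinm=(im.min(2)>150).astype(np.uint8)
E
```

```text
sb ((247.36044311523438, 158.91725158691406), (29.645267486572266, 30.35542869567871), 86.48747253417969) [[622.47130269 229.49334729  13.        ]]
tray ((607.3773803710938, 193.6106719970703), (199.77874755859375, 260.78924560546875), 6.728636264801025)
near [ 1.15326665e-01 -9.93327618e-01  5.05021912e+02  2.09367386e+02] -83.377525
right [9.931734e-01 1.166471e-01 6.225669e+02 6.548906e+01] 6.6986365
```

```bash
cat >> h.py <<'E'
EDGE=np.array([-147.5,0,42.])   # blade's front edge in the tool frame
def pose(edge,yaw,th,off=EDGE):
    Q=R.from_euler('z',yaw+180,degrees=True)*R.from_euler('x',180,degrees=True)*R.from_euler('y',th,degrees=True)
    return np.array(edge)-Q.apply(off), Q
TR=np.array([607.4,193.6]); TY=6.7
def tray(x,y,z,th):
    c=R.from_euler('z',TY,degrees=True).apply([x,y,0]); return pose([TR[0]+c[0],TR[1]+c[1],z],TY,th)
def now():
    from workcell import state
    s=state(); return np.array(s["ee_pos"]),rpy(s["ee_rot"])
E
python3 - <<'E'
from h import *
p,q=now(); t=tray(-52,34,34,14); print(t[0],t[1].as_euler('xyz',degrees=True), t[1].apply(EDGE)+t[0])
p,q=rows(p,q,[425,80,140],rpy([180,0,115]),3); p,q=rows(p,q,t[0]+[0,0,25],t[1],12); p,q=rows(p,q,t[0],t[1],1)
E
```

```text
[419.73843725 205.78862756 110.4359001 ] [ 180.   -14.  -173.3] [551.78832116 221.30092376  34.        ]
[0.0, 0.0, -6.8, 8.8, 2.0, -12.9]
[-0.1, 0.0, -6.8, 8.5, 2.9, -12.9]
[0.0, 0.0, -6.9, 8.0, 4.0, -12.9]
[0.7, 1.0, -5.9, 9.7, 4.0, 0.4]
[0.8, 1.0, -6.0, 9.2, 5.1, 0.5]
[0.7, 1.0, -5.9, 8.6, 5.9, 0.5]
[0.7, 1.0, -6.0, 8.0, 6.8, 0.7]
[0.7, 1.0, -5.9, 7.1, 7.7, 0.6]
[0.8, 1.0, -5.9, 6.4, 8.3, 0.8]
[0.7, 1.0, -6.0, 5.5, 9.0, 0.6]
[0.7, 1.0, -5.9, 4.4, 9.4, 0.7]
[0.7, 1.0, -6.0, 3.5, 9.9, 0.6]
[0.8, 1.1, -5.9, 2.4, 10.2, 0.5]
[0.7, 1.0, -5.9, 1.3, 10.4, 0.5]
[0.7, 1.0, -6.0, 0.2, 10.5, 0.3]
[0.0, 0.0, 0.0, -6.0, 0.0, 24.2]
```

Emit:
{"op": "step_arm", "data": {
  "steps": [
    [0, 0, -6.8, 8.8, 2, -12.9, 0],
    [0, 0, -6.8, 8.5, 2.9, -12.9, 0],
    [0, 0, -6.9, 8, 4, -12.9, 0],
    [0.7, 1, -5.9, 9.7, 4, 0.4, 0],
    [0.8, 1, -6, 9.2, 5.1, 0.5, 0],
    [0.7, 1, -5.9, 8.6, 5.9, 0.5, 0],
    [0.7, 1, -6, 8, 6.8, 0.7, 0],
    [0.7, 1, -5.9, 7.1, 7.7, 0.6, 0]
  ]
}}

```text
time_s: 5.9
ee_pos: [423.1, 132.6, 138.0]
ee_rot: [-177.7, -5.8, 144.8]
force: [-0.4, 0.2, -1.9]
gripper_width: 19.8
gripper_force: 54.9
```

Emit:
{"op": "step_arm", "data": {
  "steps": [
    [0.8, 1, -5.9, 6.4, 8.3, 0.8, 0],
    [0.7, 1, -6, 5.5, 9, 0.6, 0],
    [0.7, 1, -5.9, 4.4, 9.4, 0.7, 0],
    [0.7, 1, -6, 3.5, 9.9, 0.6, 0],
    [0.8, 1.1, -5.9, 2.4, 10.2, 0.5, 0],
    [0.7, 1, -5.9, 1.3, 10.4, 0.5, 0],
    [0.7, 1, -6, 0.2, 10.5, 0.3, 0],
    [0, 0, 0, -6, 0, 24.2, 0]
  ]
}}

```text
time_s: 6.9
ee_pos: [421.9, 207.0, 111.0]
ee_rot: [180.0, -13.9, -173.2]
force: [0.5, -0.0, -1.9]
gripper_width: 19.7
gripper_force: 54.9
```

```bash
python3 - <<'E'
from h import *; from workcell import *
f2=grab_frame("side");T=grab_frame("top")
p,q=now();s=state(); print(s["time_s"],p,s["ee_rot"],s["force"],q.apply(EDGE)+p)
t=tray(-52,34,34,14);print(t[0]); rows(p,q,*t,1)
cv2.imwrite("pics/w5.png",np.hstack([cv2.resize(f2["image"][130:230,270:400],(520,400)),cv2.resize(T["image"][125:225,205:275],(280,400))]))
E
```

```text
7.0 [418.57906226 205.07497239 108.67958076] [-179.87273945  -14.38594853 -173.29241213] [-0.04524843 -0.57346744 -1.37520416] [550.12346688 220.45162025  31.34990784]
[419.73843725 205.78862756 110.4359001 ]
[-0.1, -0.4, 0.0, -0.8, 0.6, -2.0]
```

View pics/w5.png

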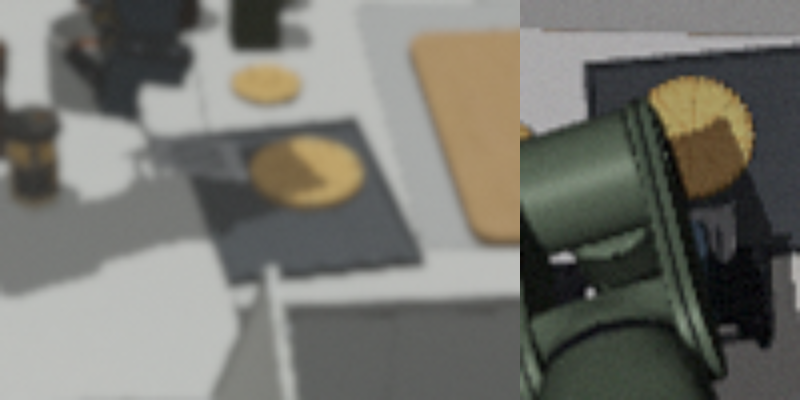

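The side crop shows the blade tip at about (240,160), in front of the round and clear of it, so I'm feeling down to the tray.

Emit:
{"op": "step_arm", "data": {
  "steps": [
    [0, 0, 0, -1.4, 0, 5.8, 0],
    [0, 0, 0, -1.4, 0, 5.8, 0],
    [0, 0, 0, -1.2, 0, 4.8, 0],
    [0, 0, 0, -0.7, 0, 2.9, 0],
    [0, 0, 0, 0, 0, 0, 0],
    [0, 0, 0, 0, 0, 0, 0],
    [0, 0, 0, 0, 0, 0, 0],
    [0, 0, 0, 0, 0, 0, 0]
  ]
}}

```text
time_s: 8.0
ee_pos: [420.7, 205.9, 91.7]
ee_rot: [180.0, -14.0, -173.3]
force: [-0.9, 1.0, -2.0]
gripper_width: 19.9
gripper_force: 54.9
```

Emit:
{"op": "step_arm", "data": {
  "steps": [
    [0, 0, 0, -0.2, 0, 1, 0],
    [0, 0, 0, -0.2, 0, 1, 0],
    [0, 0, 0, -0.2, 0, 1, 0],
    [0, 0, 0, 0, 0, 0, 0],
    [0, 0, 0, 0, 0, 0, 0],
    [0, 0, 0, 0, 0, 0, 0],
    [0, 0, 0, 0, 0, 0, 0],
    [0, 0, 0, 0, 0, 0, 0]
  ]
}}

```text
time_s: 9.0
ee_pos: [420.5, 205.8, 88.6]
ee_rot: [180.0, -14.0, -173.3]
force: [-0.7, -0.0, -2.3]
gripper_width: 19.6
gripper_force: 54.9
```

Emit:
{"op": "step_arm", "data": {
  "steps": [
    [0, 0, 0, -0.4, 0, 1.5, 0],
    [0, 0, 0, -0.4, 0, 1.5, 0],
    [0, 0, 0, -0.4, 0, 1.5, 0],
    [0, 0, 0, 0, 0, 0.5, 0],
    [0, 0, 0, 0, 0, 0, 0],
    [0, 0, 0, 0, 0, 0, 0],
    [0, 0, 0, 0, 0, 0, 0],
    [0, 0, 0, 0, 0, 0, 0]
  ]
}}

```text
time_s: 10.0
ee_pos: [420.4, 205.8, 83.5]
ee_rot: [180.0, -14.0, -173.3]
force: [0.1, -0.0, -2.5]
gripper_width: 19.6
gripper_force: 54.9
```

Emit:
{"op": "step_arm", "data": {
  "steps": [
    [0, 0, 0, -0.1, 0, 0.5, 0],
    [0, 0, 0, -0.1, 0, 0.5, 0],
    [0, 0, 0, -0.1, 0, 0.5, 0],
    [0, 0, 0, 0, 0, 0, 0],
    [0, 0, 0, 0, 0, 0, 0],
    [0, 0, 0, 0, 0, 0, 0],
    [0, 0, 0, 0, 0, 0, 0],
    [0, 0, 0, 0, 0, 0, 0]
  ]
}}

```text
time_s: 11.0
ee_pos: [420.4, 205.8, 81.9]
ee_rot: [180.0, -14.0, -173.3]
force: [-0.1, -0.8, -2.4]
gripper_width: 20.2
gripper_force: 54.9
```

Emit:
{"op": "step_arm", "data": {
  "steps": [
    [0, 0, 0, -0.1, 0, 0.5, 0],
    [0, 0, 0, -0.1, 0, 0.5, 0],
    [0, 0, 0, -0.1, 0, 0.5, 0],
    [0, 0, 0, 0, 0, 0, 0],
    [0, 0, 0, 0, 0, 0, 0],
    [0, 0, 0, 0, 0, 0, 0],
    [0, 0, 0, 0, 0, 0, 0],
    [0, 0, 0, 0, 0, 0, 0]
  ]
}}

```text
time_s: 12.0
ee_pos: [420.3, 205.8, 80.4]
ee_rot: [180.0, -14.0, -173.3]
force: [-1.0, -0.2, 1.3]
gripper_width: 19.6
gripper_force: 54.9
```

Emit:
{"op": "step_arm", "data": {
  "steps": [
    [0, 0, 0, -0.1, 0, 0.5, 0],
    [0, 0, 0, -0.1, 0, 0.5, 0],
    [0, 0, 0, 0, 0, 0, 0],
    [0, 0, 0, 0, 0, 0, 0],
    [0, 0, 0, 0, 0, 0, 0],
    [0, 0, 0, 0, 0, 0, 0],
    [0, 0, 0, 0, 0, 0, 0],
    [0, 0, 0, 0, 0, 0, 0]
  ]
}}

```text
time_s: 13.0
ee_pos: [420.4, 205.9, 80.0]
ee_rot: [180.0, -13.9, -173.3]
force: [-1.6, -0.4, 6.2]
gripper_width: 19.6
gripper_force: 55.0
```

Contact came at model edge z≈4.5, which agrees with a flat blade (floor at 4). Next I slide in, flattening the blade as it goes under.

```bash
cat > slide.py <<'E'
from h import *; import sys
W=eval(sys.argv[1]); p,q=now(); print(p,q.as_euler('xyz',degrees=True),"edge",q.apply(EDGE)+p)
for (x,z,th,n) in W: p,q=rows(p,q,*tray(x,34,z,th),n)
E
python3 slide.py "[(-44,3.8,14,2),(-36,3.8,13.5,2),(-26,3.8,12.5,2),(-16,3.8,11.5,2)]"
```

```text
[420.37682471 205.85635616  79.96626967] [ 179.98473972  -13.94726332 -173.2886596 ] edge [552.49214452 221.41411356   3.65278163]
[0.0, 0.0, 0.0, -3.5, 0.0, -1.0]
[0.0, 0.1, 0.0, -3.6, 0.0, -1.0]
[0.0, -0.3, 0.0, -3.7, 0.0, -0.3]
[0.0, -0.2, 0.0, -3.7, 0.0, -0.4]
[0.0, -0.5, 0.0, -4.5, 0.0, 0.1]
[0.0, -0.5, 0.0, -4.5, 0.0, 0.2]
[0.0, -0.5, 0.0, -4.5, 0.0, 0.2]
[0.0, -0.5, 0.0, -4.5, 0.0, 0.3]
```

Emit:
{"op": "step_arm", "data": {
  "steps": [
    [0, 0, 0, -3.5, 0, -1.3, 0],
    [0, 0.1, 0, -3.6, 0, -1, 0],
    [0, -0.3, 0, -3.7, 0, -0.3, 0],
    [0, -0.2, 0, -3.7, 0, -0.4, 0],
    [0, 0, 0, 0, 0, 0, 0],
    [0, 0, 0, 0, 0, 0, 0],
    [0, 0, 0, 0, 0, 0, 0],
    [0, 0, 0, 0, 0, 0, 0]
  ]
}}

```text
time_s: 14.0
ee_pos: [435.3, 207.7, 78.9]
ee_rot: [180.0, -13.5, -173.3]
force: [-1.8, 0.4, 4.3]
gripper_width: 19.9
gripper_force: 55.0
```

Emit:
{"op": "step_arm", "data": {
  "steps": [
    [0, -0.5, 0, -4.5, 0, 0.1, 0],
    [0, -0.5, 0, -4.5, 0, 0.2, 0],
    [0, -0.5, 0, -4.5, 0, 0.2, 0],
    [0, -0.5, 0, -4.5, 0, 0.3, 0],
    [0, 0, 0, 0, 0, 0, 0],
    [0, 0, 0, 0, 0, 0, 0],
    [0, 0, 0, 0, 0, 0, 0],
    [0, 0, 0, 0, 0, 0, 0]
  ]
}}

```text
time_s: 15.0
ee_pos: [451.9, 209.6, 74.3]
ee_rot: [180.0, -11.6, -173.3]
force: [-2.8, 0.3, 6.2]
gripper_width: 19.5
gripper_force: 55.0
```

```bash
python3 slide.py "[(0,3.8,9.5,4),(18,3.8,7.5,4)]"
```

```text
[451.93192609 209.55571496  74.25117818] [ 179.99220636  -11.61156938 -173.28946615] edge [587.02713456 225.45668762   3.42255602]
[0.0, -0.5, 0.0, -3.7, 0.0, 0.4]
[0.0, -0.6, 0.0, -3.6, 0.0, 0.5]
[0.0, -0.5, 0.0, -3.7, 0.0, 0.5]
[0.0, -0.5, 0.0, -3.6, 0.0, 0.6]
[0.0, -0.5, 0.0, -4.1, 0.0, 0.5]
[0.0, -0.5, 0.0, -4.1, 0.0, 0.6]
[0.0, -0.5, 0.0, -4.1, 0.0, 0.6]
[0.0, -0.5, 0.0, -4.1, 0.0, 0.7]
```

Emit:
{"op": "step_arm", "data": {
  "steps": [
    [0, -0.5, 0, -3.7, 0, 0.2, 0],
    [0, -0.6, 0, -3.6, 0, 0.4, 0],
    [0, -0.5, 0, -3.7, 0, 0.5, 0],
    [0, -0.5, 0, -3.6, 0, 0.6, 0],
    [0, -0.5, 0, -4.1, 0, 0.5, 0],
    [0, -0.5, 0, -4.1, 0, 0.6, 0],
    [0, -0.5, 0, -4.1, 0, 0.6, 0],
    [0, -0.5, 0, -4.1, 0, 0.7, 0]
  ]
}}

```text
time_s: 16.0
ee_pos: [482.1, 213.1, 64.5]
ee_rot: [180.0, -7.5, -173.3]
force: [-1.6, 0.3, 2.4]
gripper_width: 19.7
gripper_force: 55.0
```

```bash
python3 slide.py "[(38,3.9,5,4),(56,4,3,4)]"; python3 - <<'E'
from h import *; from workcell import *
f=grab_frame("side"); cv2.imwrite("pics/w6.png",cv2.resize(f["image"][140:220,290:400],None,fx=7,fy=7))
hsv=cv2.cvtColor(f["image"],cv2.COLOR_BGR2HSV); y=cv2.inRange(hsv,(15,80,80),(35,255,255)); y[:160]=0;y[190:]=0;y[:,:325]=0;y[:,368:]=0
x,yy,w,h=cv2.boundingRect(y); print(x,yy,w,h)
E
```

```text
[482.14722973 213.06368391  64.49772729] [ 179.99763898   -7.45796985 -173.29308607] edge [621.98411558 229.50959257   3.70769978]
[0.0, -0.6, 0.0, -4.4, 0.0, 0.9]
[0.0, -0.6, 0.0, -4.3, 0.0, 1.0]
[0.0, -0.6, 0.0, -4.4, 0.0, 1.0]
[0.0, -0.7, 0.0, -4.3, 0.1, 1.0]
[0.0, -0.5, 0.0, -4.1, 0.0, 0.9]
[0.0, -0.5, 0.0, -4.2, 0.0, 0.9]
[0.0, -0.5, 0.0, -4.1, 0.0, 1.0]
[0.0, -0.5, 0.0, -4.1, 0.0, 1.0]
337 164 28 17
```

View pics/w6.png

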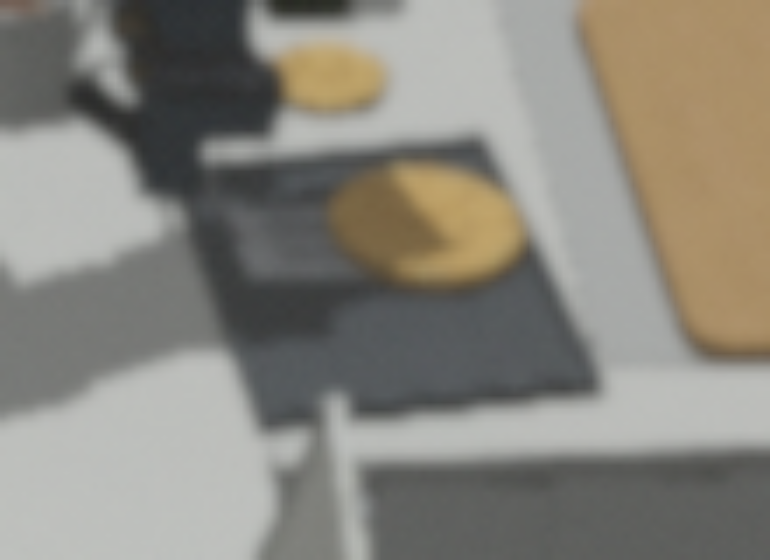

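The round is against the far rim. The blade's heel shows at crop (235,243) and its front is under the disc from about (335,220), so I keep sliding and flattening.

Emit:
{"op": "step_arm", "data": {
  "steps": [
    [0, -0.6, 0, -4.4, 0, 0.9, 0],
    [0, -0.6, 0, -4.3, 0, 1, 0],
    [0, -0.6, 0, -4.4, 0, 1, 0],
    [0, -0.7, 0, -4.3, 0, 1, 0],
    [0, -0.5, 0, -4.1, 0, 0.9, 0],
    [0, -0.5, 0, -4.2, 0, 0.9, 0],
    [0, -0.5, 0, -4.1, 0, 1, 0],
    [0, -0.5, 0, -4.1, 0, 1, 0]
  ]
}}

```text
time_s: 17.05
ee_pos: [514.8, 216.9, 53.6]
ee_rot: [180.0, -3.0, -173.3]
force: [-1.8, 0.7, -0.5]
gripper_width: 20.0
gripper_force: 55.0
```

```bash
python3 slide.py "[(70,4,2,4),(82,4.2,1,4)]"
```

```text
[514.77173057 216.89371208  53.61011999] [ 179.99831218   -2.97918165 -173.29580071] edge [658.89706591 233.83650258   4.00085109]
[0.0, -0.2, 0.0, -3.4, 0.0, 0.4]
[0.0, -0.3, 0.0, -3.3, 0.0, 0.5]
[0.0, -0.2, 0.0, -3.4, 0.0, 0.5]
[0.0, -0.3, 0.0, -3.3, 0.1, 0.5]
[0.0, -0.2, 0.0, -2.8, 0.0, 0.5]
[0.0, -0.3, 0.0, -2.9, 0.0, 0.5]
[0.0, -0.2, 0.0, -2.8, 0.0, 0.5]
[0.0, -0.3, 0.0, -2.8, 0.0, 0.5]
```

Emit:
{"op": "step_arm", "data": {
  "steps": [
    [0, -0.2, 0, -3.4, 0, 0.6, 0],
    [0, -0.3, 0, -3.3, 0, 0.5, 0],
    [0, -0.2, 0, -3.4, 0, 0.5, 0],
    [0, -0.3, 0, -3.3, 0, 0.5, 0],
    [0, -0.2, 0, -2.8, 0, 0.5, 0],
    [0, -0.3, 0, -2.9, 0, 0.5, 0],
    [0, -0.2, 0, -2.8, 0, 0.5, 0],
    [0, -0.3, 0, -2.8, 0, 0.5, 0]
  ]
}}

```text
time_s: 18.05
ee_pos: [538.7, 219.7, 48.6]
ee_rot: [-180.0, -1.0, -173.3]
force: [-3.6, -0.7, -0.5]
gripper_width: 19.8
gripper_force: 55.0
```

```bash
python3 slide.py "[(82,9,-2,4),(80,30,-3,4)]"
```

```text
[538.69883944 219.65035378  48.59895548] [-179.99372147   -1.02770609 -173.29233579] edge [684.4180288  236.78355171   3.96016765]
[0.0, -0.8, 0.0, 0.4, 0.0, 0.7]
[0.0, -0.7, 0.0, 0.4, 0.1, 0.7]
[0.0, -0.8, 0.0, 0.5, 0.0, 0.7]
[0.0, -0.7, 0.0, 0.4, 0.0, 0.7]
[0.0, -0.3, 0.0, 0.5, 0.0, -4.6]
[0.0, -0.2, 0.0, 0.5, 0.0, -4.7]
[0.0, -0.3, 0.0, 0.4, 0.0, -4.6]
[0.0, -0.2, 0.0, 0.4, 0.0, -4.6]
```

Emit:
{"op": "step_arm", "data": {
  "steps": [
    [0, -0.8, 0, 0.4, 0, 0.5, 0],
    [0, -0.7, 0, 0.4, 0, 0.5, 0],
    [0, -0.8, 0, 0.5, 0, 0.5, 0],
    [0, -0.7, 0, 0.4, 0, 0.5, 0],
    [0, -0.3, 0, 0.5, 0, -4.6, 0],
    [0, -0.2, 0, 0.5, 0, -4.7, 0],
    [0, -0.3, 0, 0.4, 0, -4.6, 0],
    [0, -0.2, 0, 0.4, 0, -4.6, 0]
  ]
}}

```text
time_s: 19.05
ee_pos: [534.8, 219.3, 65.7]
ee_rot: [180.0, 3.0, -173.3]
force: [0.5, 0.8, -3.7]
gripper_width: 20.0
gripper_force: 55.0
```

```bash
python3 slide.py "[(74,60,-3,4),(70,70,-3,4)]"; python3 - <<'E'
from h import *; from workcell import *
s=state();print(s["force"],s["torque"],s["ee_rot"])
f=grab_frame("side"); cv2.imwrite("pics/w7.png",cv2.resize(f["image"][130:210,290:400],None,fx=7,fy=7))
E
```

```text
[534.82895101 219.31405096  65.68899803] [ 179.98791567    3.04962019 -173.29453999] edge [683.33063983 236.78225628  31.5955937 ]
[0.0, 0.0, 0.0, 1.2, 0.0, -7.2]
[0.0, 0.0, 0.0, 1.2, 0.0, -7.2]
[0.0, 0.0, 0.0, 1.3, 0.0, -7.2]
[0.0, 0.0, 0.0, 1.2, 0.0, -7.2]
[0.0, 0.0, 0.0, 0.9, 0.0, -2.6]
[0.0, 0.0, 0.0, 0.8, 0.0, -2.5]
[0.0, 0.0, 0.0, 0.9, 0.0, -2.6]
[0.0, 0.0, 0.0, 0.9, 0.0, -2.5]
[ 0.54749051  0.80041376 -3.67627451] [0.09930216 0.23094597 0.01652622] [ 179.98791567    3.04962019 -173.29453999]
```

View pics/w7.png

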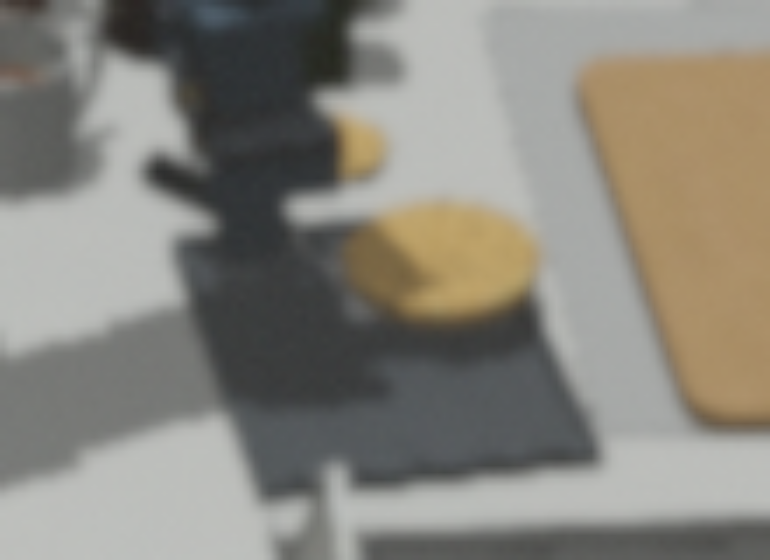

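The round is off the tray and on the blade (disc centre at crop (440,262), shadow offset below it; the load rose by about 1.8 N). I'll lift it clear and refine the tin's position.

Emit:
{"op": "step_arm", "data": {
  "steps": [
    [0, 0, 0, 1.2, 0, -7.2, 0],
    [0, 0, 0, 1.2, 0, -7.2, 0],
    [0, 0, 0, 1.3, 0, -7.2, 0],
    [0, 0, 0, 1.2, 0, -7.2, 0],
    [0, 0, 0, 2, 0, -10, 0],
    [0, 0, 0, 2, 0, -10, 0],
    [0, 0, 0, 2, 0, -10, 0],
    [0, 0, 0, 1, 0, -6, 0]
  ]
}}

```text
time_s: 20.1
ee_pos: [519.6, 217.6, 130.2]
ee_rot: [180.0, 3.1, -173.3]
force: [0.5, 1.1, -4.0]
gripper_width: 20.2
gripper_force: 55.0
```

```bash
python3 - <<'E'
from h import *; from workcell import *
T=grab_frame("top"); g=cv2.imread("pics/top0.png").astype(float).mean(2)
for a,b in ((354,362),(366,376),(382,390)): print("col",a,"v190+",g[190:246,a:b].mean(1).round().astype(int).tolist())
for a,b in ((203,210),(214,222),(226,232)): print("row",a,"u340+",g[a:b,340:406].mean(0).round().astype(int).tolist())
s=state(); print(s["ee_pos"],s["force"])
f=grab_frame("side"); im=cv2.cvtColor(f["image"],cv2.COLOR_BGR2HSV); y=cv2.inRange(im,(15,80,80),(35,255,255)); y[:140]=0;y[190:]=0;y[:,:335]=0;y[:,372:]=0
x,yy,w,h=cv2.boundingRect(y); M=cv2.moments(y,True); c=[(M['m10']/M['m00'],M['m01']/M['m00'])]
p,q=now(); e=q.apply(EDGE)+p; z=e[2]-3+13; print("sb blob",x,yy,w,h,"pos",plane(f,c,z),"edge",e)
E
```

```text
col 354 v190+ [84, 85, 85, 85, 84, 97, 108, 109, 84, 129, 172, 168, 167, 167, 167, 166, 167, 166, 166, 167, 168, 167, 167, 168, 167, 167, 166, 167, 167, 167, 167, 167, 166, 166, 167, 168, 167, 167, 167, 167, 166, 167, 168, 169, 139, 89, 132, 163, 163, 166, 165, 166, 165, 166, 166, 166]
col 366 v190+ [85, 85, 87, 87, 85, 85, 85, 106, 90, 73, 141, 171, 167, 166, 168, 167, 167, 167, 166, 168, 166, 167, 167, 166, 168, 168, 166, 167, 168, 168, 168, 167, 167, 167, 167, 167, 167, 166, 167, 167, 166, 167, 167, 168, 149, 116, 99, 105, 135, 158, 167, 166, 166, 165, 165, 164]
col 382 v190+ [83, 83, 85, 84, 85, 84, 77, 136, 149, 82, 84, 150, 171, 168, 168, 168, 167, 168, 166, 167, 167, 168, 167, 167, 167, 168, 167, 167, 167, 168, 167, 167, 167, 166, 166, 167, 167, 167, 167, 167, 167, 166, 168, 168, 170, 145, 109, 112, 117, 144, 168, 166, 165, 166, 165, 165]
row 203 u340+ [164, 166, 166, 165, 167, 165, 167, 166, 70, 54, 162, 144, 169, 167, 167, 167, 167, 167, 166, 167, 167, 166, 168, 166, 168, 166, 168, 166, 168, 166, 165, 167, 166, 168, 167, 168, 167, 167, 167, 167, 166, 167, 167, 168, 167, 167,
[... 273 characters left out ...]
67, 167, 168, 167, 167, 167, 166, 167, 167, 167, 167, 166, 167, 167, 167, 167, 167, 169, 167, 169, 161, 71, 25, 33, 159, 170, 166, 164, 164, 166, 167, 164, 166, 166]
row 226 u340+ [166, 166, 166, 164, 167, 168, 168, 96, 51, 167, 144, 169, 167, 167, 166, 167, 168, 167, 168, 166, 169, 166, 167, 167, 167, 167, 166, 165, 168, 168, 166, 166, 167, 165, 166, 168, 166, 167, 167, 168, 168, 164, 167, 168, 166, 168, 167, 166, 167, 166, 168, 172, 109, 45, 25, 123, 138, 168, 166, 165, 165, 164, 166, 166, 165, 165]
[519.82376709 217.64390044 130.72605109] [ 0.9872088  -0.90683236 -2.11319176]
sb blob 335 147 29 16 pos [[630.14404233 229.62389607 106.24630917]] edge [668.41394393 235.19144319  96.24630917]
```

```bash
python3 - <<'E'
from h import *; from workcell import *
T=grab_frame("top")
print(plane(T,[(349.7,206),(397.8,206),(349.5,218),(397.3,218),(348.8,229),(396.6,229)],43).round(1))
print(plane(T,[(347.8,218)],0).round(1)) 
print(plane(T,[(370,236.0),(370,197.2),(386,237),(386,197.5)],43).round(1))
S=grab_frame("side"); g=S["image"].astype(float).mean(2)
cv2.imwrite("pics/w8.png",np.hstack([cv2.resize(S["image"][190:280,270:350],(400,450)),cv2.resize(cv2.imread("pics/top0.png")[170:245,340:410],(400,450))]))
E
```

```text
[[ 450.6 -158.7   43. ]
 [ 455.1 -335.2   43. ]
 [ 406.5 -158.7   43. ]
 [ 410.9 -333.5   43. ]
 [ 366.2 -156.8   43. ]
 [ 370.7 -331.2   43. ]]
[[ 408.9 -155.8    0. ]]
[[ 342.7 -234.5   43. ]
 [ 485.  -232.8   43. ]
 [ 340.6 -292.7   43. ]
 [ 485.4 -291.6   43. ]]
```

View pics/w8.png

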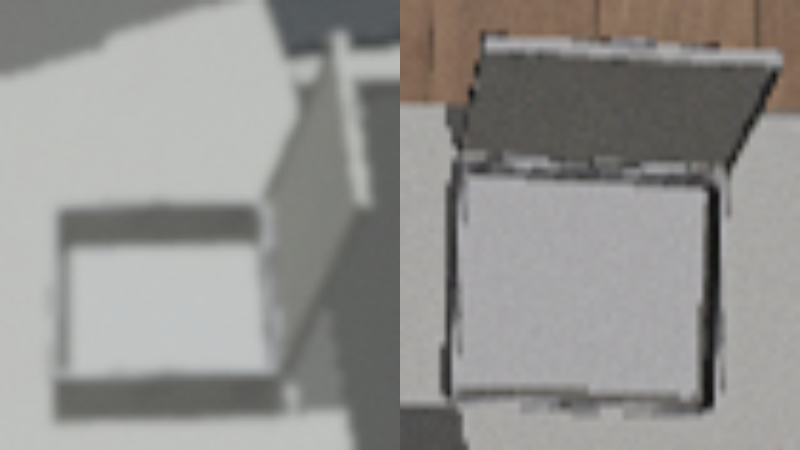

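The last crop shows the tin with rim corners at about (457,165), (722,180), (712,408), (450,395), turned some 2° clockwise. In the side crop its rim runs (57,208)–(262,205) at the back and (57,375)–(285,375) at the front. Both insides are empty.

```bash
python3 - <<'E'
from h import *; from workcell import *
S=grab_frame("side");T=grab_frame("top")
print(plane(S,[(281.4,265),(327,265),(281.4,231.6),(322.4,231)],43).round(1))
print(plane(T,[(340+a/5.714-40*0-400/5.714,170+b/6) for a,b in ((457,165),(722,180),(712,408),(450,395))],43).round(1))
E
```

```text
[[ 340.1 -325.5   43. ]
 [ 486.9 -335.4   43. ]
 [ 344.4 -160.8   43. ]
 [ 487.2 -167.    43. ]]
[[ 482.  -159.1   43. ]
 [ 477.1 -329.7   43. ]
 [ 337.8 -324.    43. ]
 [ 341.4 -157.1   43. ]]
```

```bash
cat >> h.py <<'E'
TN=np.array([411.5,-245.]); TNY=-2
def tin(v,z,th,lat=0):
    Q=R.from_euler('z',TNY-90,degrees=True); c=Q.apply([v,lat,0]); return pose([TN[0]+c[0],TN[1]+c[1],z],TNY-90,th)
E
python3 - <<'E'
from h import *
p,q=now(); t=tin(60,95,-2); a=np.array([430,100,145.]); print(p,t[0])
p,q=rows(p,q,a,t[1],16); print()
f=lambda k:a+(t[0]-a)*k
p,q=rows(p,q,f(.06),t[1],1);p,q=rows(p,q,f(.94),t[1],13);p,q=rows(p,q,t[0],t[1],2)
E
```

```text
[519.31809002 217.35947271 128.83602447] [ 414.60172508 -156.17821497  131.82673897]
[0.3, 0.0, 6.2, 6.3, -6.6, -1.3]
[0.2, 0.1, 6.1, 5.6, -7.3, -1.3]
[0.3, 0.0, 6.2, 4.8, -7.9, -1.3]
[0.3, 0.1, 6.2, 3.9, -8.3, -1.2]
[0.2, 0.0, 6.1, 3.0, -8.7, -1.2]
[0.3, 0.1, 6.2, 2.0, -9.0, -1.1]
[0.3, 0.0, 6.1, 1.1, -9.1, -1.1]
[0.2, 0.1, 6.2, 0.1, -9.2, -1.1]
[0.3, 0.0, 6.2, -0.9, -9.2, -1.0]
[0.3, 0.0, 6.1, -1.9, -9.0, -1.0]
[0.2, 0.1, 6.2, -2.8, -8.8, -0.9]
[0.3, 0.0, 6.2, -3.8, -8.4, -0.9]
[0.3, 0.1, 6.1, -4.7, -8.0, -0.8]
[0.2, 0.0, 6.2, -5.4, -7.4, -0.8]
[0.3, 0.1, 6.2, -6.3, -6.8, -0.8]
[0.3, 0.0, 6.1, -7.0, -6.1, -0.8]

[0.0, 0.0, 0.0, -15.3, -0.4, 1.3]
[0.0, 0.0, 0.0, -17.3, -0.4, 1.5]
[0.0, 0.0, 0.0, -17.4, -0.5, 1.5]
[0.0, 0.0, 0.0, -17.3, -0.4, 1.5]
[0.0, 0.0, 0.0, -17.3, -0.5, 1.5]
[0.0, 0.0, 0.0, -17.3, -0.4, 1.5]
[0.0, 0.0, 0.0, -17.4, -0.5, 1.5]
[0.0, 0.0, 0.0, -17.3, -0.4, 1.5]
[0.0, 0.0, 0.0, -17.3, -0.4, 1.5]
[0.0, 0.0, 0.0, -17.3, -0.5, 1.5]
[0.0, 0.0, 0.0, -17.4, -0.4, 1.5]
[0.0, 0.0, 0.0, -17.3, -0.5, 1.5]
[0.0, 0.0, 0.0, -17.3, -0.4, 1.5]
[0.0, 0.0, 0.0, -17.3, -0.4, 1.5]
[0.0, 0.0, 0.0, -7.7, -0.2, 0.7]
[0.0, 0.0, 0.0, -7.7, -0.2, 0.7]
```

Emit:
{"op": "step_arm", "data": {
  "steps": [
    [0.3, 0, 6.2, 6.3, -6.6, -1.3, 0],
    [0.2, 0.1, 6.1, 5.6, -7.3, -1.3, 0],
    [0.3, 0, 6.2, 4.8, -7.9, -1.3, 0],
    [0.3, 0.1, 6.2, 3.9, -8.3, -1.2, 0],
    [0.2, 0, 6.1, 3, -8.7, -1.2, 0],
    [0.3, 0.1, 6.2, 2, -9, -1.1, 0],
    [0.3, 0, 6.1, 1.1, -9.1, -1.1, 0],
    [0.2, 0.1, 6.2, 0.1, -9.2, -1.1, 0]
  ]
}}

```text
time_s: 21.4
ee_pos: [474.8, 158.7, 137.0]
ee_rot: [179.7, 2.4, 137.1]
force: [-0.1, 0.2, -2.2]
gripper_width: 19.8
gripper_force: 55.0
```

Emit:
{"op": "step_arm", "data": {
  "steps": [
    [0.3, 0, 6.2, -0.9, -9.2, -1, 0],
    [0.3, 0, 6.1, -1.9, -9, -1, 0],
    [0.2, 0.1, 6.2, -2.8, -8.8, -0.9, 0],
    [0.3, 0, 6.2, -3.8, -8.4, -0.9, 0],
    [0.3, 0.1, 6.1, -4.7, -8, -0.8, 0],
    [0.2, 0, 6.2, -5.4, -7.4, -0.8, 0],
    [0.3, 0.1, 6.2, -6.3, -6.8, -0.8, 0],
    [0.3, 0, 6.1, -7, -6.1, -0.8, 0]
  ]
}}

```text
time_s: 22.4
ee_pos: [430.5, 100.1, 145.3]
ee_rot: [179.9, 1.9, 87.8]
force: [-0.2, 0.7, -3.5]
gripper_width: 19.9
gripper_force: 55.0
```

Emit:
{"op": "step_arm", "data": {
  "steps": [
    [0, 0, 0, -12, -0.4, 1, 0],
    [0, 0, 0, -16, -0.4, 1.5, 0],
    [0, 0, 0, -17.4, -0.5, 1.5, 0],
    [0, 0, 0, -17.3, -0.4, 1.5, 0],
    [0, 0, 0, -15, -0.5, 1.5, 0],
    [0, 0, 0, -8, -0.2, 0.7, 0],
    [0, 0, 0, 0, 0, 0, 0],
    [0, 0, 0, 0, 0, 0, 0]
  ]
}}

```text
time_s: 23.4
ee_pos: [425.0, 14.5, 140.6]
ee_rot: [180.0, 2.0, 88.0]
force: [0.3, -0.0, -4.3]
gripper_width: 20.0
gripper_force: 55.0
```

```bash
python3 - <<'E'
from h import *; from workcell import *
s=state(); print(s["force"],s["ee_rot"]); p,q=now(); e=q.apply(EDGE)+p; print("edge",e)
for n in ("top","side"):
    f=grab_frame(n); hsv=cv2.cvtColor(f["image"],cv2.COLOR_BGR2HSV); y=cv2.inRange(hsv,(15,80,80),(35,255,255))
    a,b=proj(f,[e+[0,46,8]])[0].astype(int); m=np.zeros_like(y); m[max(b-25,0):b+25,a-30:a+30]=255; y&=m
    c=[c for c in cv2.findContours(y,0,1)[0] if cv2.contourArea(c)>60]
    for k in c: M=cv2.moments(k); print(n,(a,b),cv2.boundingRect(k),plane(f,[(M['m10']/M['m00'],M['m01']/M['m00'])],e[2]+14).round(1))
t=tin(60,95,-2); rows(p,q,*t,8)
E
```

```text
[ 0.26799992 -0.0083393  -4.26893354] [179.96908419   1.97329584  88.02820164]
edge [ 419.92412883 -134.23994179  103.73884197]
top (np.int64(330), np.int64(212)) (319, 196, 33, 34) [[ 418.8 -101.8  117.7]]
side (np.int64(301), np.int64(202)) (286, 195, 33, 20) [[ 418.8 -106.8  117.7]]
[0.0, 0.0, 0.0, -21.3, -0.6, 1.8]
[0.0, 0.0, 0.0, -21.3, -0.5, 1.9]
[0.0, 0.0, 0.0, -21.4, -0.6, 1.8]
[0.0, 0.0, 0.0, -21.3, -0.6, 1.8]
[0.0, 0.0, 0.0, -21.3, -0.5, 1.9]
[0.0, 0.0, 0.0, -21.3, -0.6, 1.8]
[0.0, 0.0, 0.0, -21.3, -0.6, 1.9]
[0.0, 0.0, 0.0, -21.4, -0.5, 1.8]
```

The disc centre sits only about 32 mm behind the edge, rather than 46, so it has slid forward a little. I'll travel front-up and slower from here.

```bash
python3 - <<'E'
from h import *
p,q=now(); a=(q.apply(EDGE)+p); v0=TN[1]-a[1]
t=lambda v,z,th:tin(v,z,th)
p,q=rows(p,q,*t(-108,103,-3.5),1);p,q=rows(p,q,*t(-102,101,-5),1);p,q=rows(p,q,*t(-93,99,-5),1);p,q=rows(p,q,*t(42,72,-5),11);p,q=rows(p,q,*t(49,70,-5),1);p,q=rows(p,q,*t(52,68,-5),1)
print(); rows(p,q,*t(52,30,0),8)
E
```

```text
[0.0, -1.5, 0.1, -2.0, -4.5, 4.8]
[0.0, -1.5, 0.0, -4.9, 0.0, 6.2]
[0.0, 0.0, 0.0, -8.8, 0.0, 2.8]
[0.0, 0.0, 0.0, -12.0, 0.0, 3.5]
[0.0, 0.0, 0.0, -12.0, 0.0, 3.5]
[0.0, 0.0, 0.0, -12.0, 0.0, 3.5]
[0.0, 0.0, 0.0, -12.0, 0.0, 3.5]
[0.0, 0.0, 0.0, -12.0, 0.1, 3.5]
[0.0, 0.0, 0.0, -12.1, 0.0, 3.6]
[0.0, 0.0, 0.0, -12.0, 0.0, 3.5]
[0.0, 0.0, 0.0, -12.0, 0.0, 3.5]
[0.0, 0.0, 0.0, -12.0, 0.0, 3.5]
[0.0, 0.0, 0.0, -12.0, 0.0, 3.5]
[0.0, 0.0, 0.0, -12.0, 0.0, 3.5]
[0.0, 0.0, 0.0, -6.8, 0.0, 2.6]
[0.0, 0.0, 0.0, -2.8, 0.0, 2.3]

[0.0, 0.6, 0.0, -0.1, 0.0, 3.1]
[0.0, 0.6, 0.0, -0.2, 0.0, 3.2]
[0.0, 0.7, 0.0, -0.2, 0.0, 3.1]
[0.0, 0.6, 0.0, -0.2, 0.0, 3.2]
[0.0, 0.6, 0.0, -0.2, 0.0, 3.1]
[0.0, 0.6, 0.0, -0.3, 0.0, 3.1]
[0.0, 0.7, 0.0, -0.3, 0.0, 3.1]
[0.0, 0.6, 0.0, -0.4, 0.0, 3.2]
```

Emit:
{"op": "step_arm", "data": {
  "steps": [
    [0, -1.5, 0.1, -2, -1.5, 4.8, 0],
    [0, -1.5, 0, -4.9, -1.5, 6.2, 0],
    [0, 0, 0, -8.8, -1.5, 2.8, 0],
    [0, 0, 0, -12, 0, 3.5, 0],
    [0, 0, 0, -12, 0, 3.5, 0],
    [0, 0, 0, -12, 0, 3.5, 0],
    [0, 0, 0, -12, 0, 3.5, 0],
    [0, 0, 0, -12, 0, 3.5, 0]
  ]
}}

```text
time_s: 24.5
ee_pos: [417.5, -64.3, 115.6]
ee_rot: [180.0, 5.0, 87.9]
force: [0.2, 0.2, -3.4]
gripper_width: 19.8
gripper_force: 55.0
```

Emit:
{"op": "step_arm", "data": {
  "steps": [
    [0, 0, 0, -12, 0, 3.5, 0],
    [0, 0, 0, -12, 0, 3.5, 0],
    [0, 0, 0, -12, 0, 3.5, 0],
    [0, 0, 0, -12, 0, 3.5, 0],
    [0, 0, 0, -10, 0, 3.5, 0],
    [0, 0, 0, -8, 0, 3, 0],
    [0, 0, 0, -6, 0, 2.6, 0],
    [0, 0, 0, -3, 0, 2.3, 0]
  ]
}}

```text
time_s: 25.5
ee_pos: [414.8, -140.4, 96.8]
ee_rot: [180.0, 5.0, 87.9]
force: [-0.3, 0.2, -3.1]
gripper_width: 19.7
gripper_force: 55.0
```

```bash
cat > meas.py <<'E'
from h import *; from workcell import *
s=state(); print(s["time_s"],s["force"].round(1),s["ee_rot"].round(1)); p,q=now(); e=q.apply(EDGE)+p; print("edge",e.round(1), "v",(R.from_euler('z',-92,degrees=True).inv().apply([*(e[:2]-TN),0]))[:2].round(1))
for n in ("top","side"):
    f=grab_frame(n); hsv=cv2.cvtColor(f["image"],cv2.COLOR_BGR2HSV); y=cv2.inRange(hsv,(15,80,60),(35,255,255))
    a,b=proj(f,[[411,-260,20]])[0].astype(int); m=np.zeros_like(y); m[b-35:b+30,a-32:a+32]=255; y&=m
    for k in cv2.findContours(y,0,1)[0]:
        if cv2.contourArea(k)>60:
            M=cv2.moments(k); print(n,cv2.boundingRect(k),plane(f,[(M['m10']/M['m00'],M['m01']/M['m00'])],max(e[2],4)+15).round(1))
E
python3 meas.py; python3 - <<'E'
from h import *
p,q=now(); p,q=rows(p,q,*tin(52,30,2),8); print(); p,q=rows(p,q,*tin(52,12,9),8)
E
```

```text
25.5 [-0.3  0.2 -3.1] [180.    5.   87.9]
edge [ 409.3 -290.9   67.8] v [46.  -0.6]
top (363, 201, 32, 34) [[ 409.1 -263.    82.8]]
side (284, 231, 34, 23) [[ 407.3 -264.3   82.8]]
[0.0, 0.9, 0.0, -1.1, 0.1, 2.6]
[0.0, 0.8, 0.0, -1.2, 0.0, 2.5]
[0.0, 0.9, 0.0, -1.2, 0.1, 2.5]
[0.0, 0.9, -0.1, -1.3, 0.1, 2.5]
[0.0, 0.9, 0.0, -1.3, 0.0, 2.5]
[0.0, 0.8, 0.0, -1.3, 0.1, 2.5]
[0.0, 0.9, 0.0, -1.4, 0.1, 2.4]
[0.0, 0.9, 0.0, -1.4, 0.0, 2.4]

[0.0, 0.9, 0.0, -0.9, 0.0, 0.0]
[0.0, 0.8, 0.0, -0.8, 0.0, 0.1]
[0.0, 0.9, 0.0, -0.9, 0.0, 0.0]
[0.0, 0.9, 0.0, -0.8, 0.0, 0.0]
[0.0, 0.9, 0.0, -0.9, 0.0, 0.0]
[0.0, 0.8, 0.0, -0.8, 0.0, 0.0]
[0.0, 0.9, 0.0, -0.9, 0.0, -0.1]
[0.0, 0.9, 0.0, -0.9, 0.0, 0.0]
```

```bash
python3 - <<'E'
from h import *
p,q=now(); p,q=rows(p,q,*tin(46,32,2,1),8); print(); p,q=rows(p,q,*tin(46,13,10,1),8)
E
```

```text
[0.0, 0.9, 0.0, -0.4, 0.2, 2.2]
[0.0, 0.8, 0.0, -0.5, 0.2, 2.3]
[0.0, 0.9, 0.0, -0.5, 0.2, 2.2]
[0.0, 0.9, -0.1, -0.5, 0.2, 2.2]
[0.0, 0.9, 0.0, -0.5, 0.2, 2.3]
[0.0, 0.8, 0.0, -0.6, 0.2, 2.2]
[0.0, 0.9, 0.0, -0.6, 0.1, 2.2]
[0.0, 0.9, 0.0, -0.7, 0.2, 2.1]

[0.0, 1.0, 0.0, -1.0, 0.0, -0.1]
[0.0, 1.0, 0.0, -1.0, 0.0, -0.2]
[0.0, 1.0, 0.0, -1.0, 0.0, -0.2]
[0.0, 1.0, 0.0, -0.9, 0.0, -0.1]
[0.0, 1.0, 0.0, -1.0, 0.0, -0.3]
[0.0, 1.0, 0.0, -1.0, 0.0, -0.2]
[0.0, 1.0, 0.0, -1.0, 0.0, -0.2]
[0.0, 1.0, 0.0, -0.9, 0.0, -0.3]
```

Emit:
{"op": "step_arm", "data": {
  "steps": [
    [0, 0.9, 0, -0.4, 0.2, 2.2, 0],
    [0, 0.8, 0, -0.5, 0.2, 2.3, 0],
    [0, 0.9, 0, -0.5, 0.2, 2.2, 0],
    [0, 0.9, 0, -0.5, 0.2, 2.2, 0],
    [0, 0.9, 0, -0.5, 0.2, 2.3, 0],
    [0, 0.8, 0, -0.6, 0.2, 2.2, 0],
    [0, 0.9, 0, -0.6, 0.1, 2.2, 0],
    [0, 0.9, 0, -0.7, 0.2, 2.1, 0]
  ]
}}

```text
time_s: 26.6
ee_pos: [416.1, -145.1, 79.3]
ee_rot: [180.0, -2.1, 87.9]
force: [0.0, 0.8, -3.4]
gripper_width: 19.8
gripper_force: 55.0
```

Emit:
{"op": "step_arm", "data": {
  "steps": [
    [0, 1, 0, -1, 0, -0.1, 0],
    [0, 1, 0, -1, 0, -0.2, 0],
    [0, 1, 0, -1, 0, -0.2, 0],
    [0, 1, 0, -0.9, 0, -0.1, 0],
    [0, 1, 0, -1, 0, -0.3, 0],
    [0, 1, 0, -1, 0, -0.2, 0],
    [0, 1, 0, -1, 0, -0.2, 0],
    [0, 1, 0, -0.9, 0, -0.3, 0]
  ]
}}

```text
time_s: 27.6
ee_pos: [415.8, -153.1, 80.2]
ee_rot: [180.0, -10.1, 87.9]
force: [-0.8, -0.6, -3.1]
gripper_width: 19.5
gripper_force: 55.0
```

```bash
python3 meas.py; python3 - <<'E'
from h import *
p,q=now(); p,q=rows(p,q,*tin(46,5,11,1),8)
E
```

```text
27.6 [-0.8 -0.6 -3.1] [180.  -10.1  87.9]
edge [ 410.9 -290.9   13.1] v [45.9  1. ]
top (369, 223, 13, 11) [[ 368.7 -259.3   28.1]]
side (286, 239, 34, 25) [[ 411.1 -251.9   28.1]]
[0.0, 0.1, 0.0, -0.2, 0.0, 0.7]
[0.0, 0.1, 0.0, -0.3, -0.1, 0.7]
[0.0, 0.2, 0.0, -0.2, 0.0, 0.7]
[0.0, 0.1, -0.1, -0.2, 0.0, 0.7]
[0.0, 0.1, 0.0, -0.3, 0.0, 0.7]
[0.0, 0.1, 0.0, -0.2, -0.1, 0.7]
[0.0, 0.2, 0.0, -0.2, 0.0, 0.7]
[0.1, 0.1, 0.0, -0.3, 0.0, 0.6]
```

Emit:
{"op": "step_arm", "data": {
  "steps": [
    [0, 0.1, 0, -0.2, 0, 0.7, 0],
    [0, 0.1, 0, -0.3, 0, 0.7, 0],
    [0, 0.2, 0, -0.2, 0, 0.7, 0],
    [0, 0.1, 0, -0.2, 0, 0.7, 0],
    [0, 0.1, 0, -0.3, 0, 0.7, 0],
    [0, 0.1, 0, -0.2, 0, 0.7, 0],
    [0, 0.2, 0, -0.2, 0, 0.7, 0],
    [0, 0.1, 0, -0.3, 0, 0.6, 0]
  ]
}}

```text
time_s: 28.7
ee_pos: [415.9, -153.9, 74.5]
ee_rot: [180.0, -11.0, 87.9]
force: [0.7, -0.2, -2.9]
gripper_width: 19.9
gripper_force: 55.0
```

```bash
python3 meas.py; python3 - <<'E'
from h import *
p,q=now(); p,q=rows(p,q,*tin(46,4.2,15,1),8);print(); p,q=rows(p,q,*tin(30,4,20,1),8)
E
```

```text
28.7 [ 0.7 -0.2 -2.9] [180.  -11.   87.9]
edge [ 410.9 -290.6    5.1] v [45.6  1. ]
top (373, 223, 11, 12) [[ 370.3 -267.8   20.1]]
side (286, 241, 33, 23) [[ 411.  -247.7   20.1]]
[0.0, 0.5, 0.0, -0.5, 0.0, -1.2]
[0.0, 0.5, 0.0, -0.4, 0.0, -1.1]
[0.0, 0.5, 0.0, -0.5, -0.1, -1.2]
[0.0, 0.5, 0.0, -0.5, 0.0, -1.2]
[0.0, 0.5, -0.1, -0.4, 0.0, -1.2]
[0.0, 0.5, 0.0, -0.4, 0.0, -1.2]
[0.0, 0.5, 0.0, -0.4, 0.0, -1.2]
[0.0, 0.5, 0.0, -0.4, -0.1, -1.2]

[0.0, 0.6, 0.0, 1.4, 0.0, -1.0]
[0.0, 0.6, 0.0, 1.4, 0.0, -1.1]
[0.0, 0.7, 0.0, 1.4, 0.0, -1.0]
[0.0, 0.6, 0.0, 1.4, 0.0, -1.0]
[0.0, 0.6, 0.0, 1.5, 0.0, -1.0]
[0.0, 0.6, 0.0, 1.4, 0.0, -0.9]
[0.0, 0.7, 0.0, 1.5, 0.0, -1.0]
[0.0, 0.6, 0.0, 1.4, 0.0, -0.9]
```

Emit:
{"op": "step_arm", "data": {
  "steps": [
    [0, 0.5, 0, -0.5, 0, -1.2, 0],
    [0, 0.5, 0, -0.4, 0, -1.1, 0],
    [0, 0.5, 0, -0.5, 0, -1.2, 0],
    [0, 0.5, 0, -0.5, 0, -1.2, 0],
    [0, 0.5, 0, -0.4, 0, -1.2, 0],
    [0, 0.5, 0, -0.4, 0, -1.2, 0],
    [0, 0.5, 0, -0.4, 0, -1.2, 0],
    [0, 0.5, 0, -0.4, 0, -1.2, 0]
  ]
}}

```text
time_s: 29.8
ee_pos: [415.6, -159.4, 83.1]
ee_rot: [180.0, -15.0, 87.9]
force: [0.6, 0.8, -2.0]
gripper_width: 19.7
gripper_force: 55.0
```

Emit:
{"op": "step_arm", "data": {
  "steps": [
    [0, 0.6, 0, 1.4, 0, -1, 0],
    [0, 0.6, 0, 1.4, 0, -1.1, 0],
    [0, 0.7, 0, 1.4, 0, -1, 0],
    [0, 0.6, 0, 1.4, 0, -1, 0],
    [0, 0.6, 0, 1.5, 0, -1, 0],
    [0, 0.6, 0, 1.4, 0, -0.9, 0],
    [0, 0.7, 0, 1.5, 0, -1, 0],
    [0, 0.6, 0, 1.4, 0, -0.9, 0]
  ]
}}

```text
time_s: 30.8
ee_pos: [415.9, -150.8, 94.0]
ee_rot: [180.0, -20.0, 87.9]
force: [-0.0, 0.3, -1.9]
gripper_width: 19.8
gripper_force: 55.0
```

```bash
python3 meas.py; python3 - <<'E'
from h import *
p,q=now(); p,q=rows(p,q,*tin(14,4.2,26,1),8);print(); p,q=rows(p,q,*tin(-4,4.4,31,1),8)
E
```

```text
30.8 [-0.   0.3 -1.9] [180.  -20.   87.9]
edge [ 411.5 -274.9    4. ] v [29.9  1. ]
side (286, 241, 33, 22) [[ 411. -244.   19.]]
[0.0, 0.7, 0.0, 1.2, 0.0, -1.2]
[0.0, 0.8, 0.0, 1.3, 0.0, -1.2]
[0.0, 0.7, 0.0, 1.3, -0.1, -1.2]
[0.0, 0.8, 0.0, 1.3, 0.0, -1.2]
[0.0, 0.7, -0.1, 1.3, 0.0, -1.2]
[0.1, 0.8, 0.0, 1.3, 0.0, -1.1]
[0.0, 0.7, 0.0, 1.3, -0.1, -1.2]
[0.0, 0.8, 0.0, 1.3, 0.0, -1.1]

[0.0, 0.6, 0.0, 1.5, 0.0, -0.6]
[0.0, 0.6, 0.0, 1.5, 0.0, -0.6]
[0.0, 0.7, 0.0, 1.6, 0.0, -0.6]
[0.0, 0.6, 0.0, 1.5, 0.0, -0.6]
[0.0, 0.6, 0.0, 1.5, 0.0, -0.5]
[0.0, 0.6, 0.0, 1.6, 0.0, -0.6]
[0.0, 0.6, 0.0, 1.5, 0.0, -0.5]
[0.0, 0.7, 0.0, 1.6, 0.0, -0.5]
```

Emit:
{"op": "step_arm", "data": {
  "steps": [
    [0, 0.7, 0, 1.2, 0, -1.2, 0],
    [0, 0.8, 0, 1.3, 0, -1.2, 0],
    [0, 0.7, 0, 1.3, 0, -1.2, 0],
    [0, 0.8, 0, 1.3, 0, -1.2, 0],
    [0, 0.7, 0, 1.3, 0, -1.2, 0],
    [0, 0.8, 0, 1.3, 0, -1.1, 0],
    [0, 0.7, 0, 1.3, 0, -1.2, 0],
    [0, 0.8, 0, 1.3, 0, -1.1, 0]
  ]
}}

```text
time_s: 31.9
ee_pos: [416.2, -144.9, 106.7]
ee_rot: [180.0, -26.1, 87.9]
force: [-0.3, 0.0, -2.9]
gripper_width: 20.0
gripper_force: 55.0
```

Emit:
{"op": "step_arm", "data": {
  "steps": [
    [0, 0.6, 0, 1.5, 0, -0.6, 0],
    [0, 0.6, 0, 1.5, 0, -0.6, 0],
    [0, 0.7, 0, 1.6, 0, -0.6, 0],
    [0, 0.6, 0, 1.5, 0, -0.6, 0],
    [0, 0.6, 0, 1.5, 0, -0.5, 0],
    [0, 0.6, 0, 1.6, 0, -0.6, 0],
    [0, 0.6, 0, 1.5, 0, -0.5, 0],
    [0, 0.7, 0, 1.6, 0, -0.5, 0]
  ]
}}

```text
time_s: 32.9
ee_pos: [416.4, -136.1, 116.4]
ee_rot: [180.0, -31.1, 87.9]
force: [0.3, 0.1, -2.0]
gripper_width: 19.7
gripper_force: 55.0
```

```bash
python3 meas.py; python3 - <<'E'
from h import *
p,q=now(); p,q=rows(p,q,*tin(-26,4.5,38,1),8);print(); p,q=rows(p,q,*tin(-44,4.7,42,1),8)
E
```

```text
32.9 [ 0.3  0.1 -2. ] [180.  -31.1  87.9]
edge [ 412.7 -240.7    4.4] v [-4.3  1. ]
side (286, 241, 33, 22) [[ 411.1 -246.2   19.4]]
[0.0, 0.9, 0.0, 1.6, 0.0, -0.8]
[0.0, 0.8, 0.0, 1.6, 0.0, -0.8]
[0.0, 0.9, 0.0, 1.6, -0.1, -0.8]
[0.0, 0.9, 0.0, 1.6, 0.0, -0.7]
[0.0, 0.9, 0.0, 1.6, 0.0, -0.7]
[0.1, 0.8, -0.1, 1.7, 0.0, -0.7]
[0.0, 0.9, 0.0, 1.6, 0.0, -0.7]
[0.0, 0.9, 0.0, 1.7, -0.1, -0.6]

[0.0, 0.5, 0.0, 1.4, 0.0, 0.1]
[0.0, 0.5, 0.0, 1.4, 0.0, 0.1]
[0.0, 0.5, 0.0, 1.3, 0.0, 0.1]
[0.0, 0.5, 0.0, 1.4, 0.0, 0.1]
[0.0, 0.5, 0.0, 1.4, 0.0, 0.2]
[0.0, 0.5, 0.0, 1.3, 0.0, 0.1]
[0.0, 0.5, 0.0, 1.4, 0.0, 0.2]
[0.0, 0.5, 0.0, 1.4, 0.0, 0.2]
```

Emit:
{"op": "step_arm", "data": {
  "steps": [
    [0, 0.9, 0, 1.6, 0, -0.8, 0],
    [0, 0.8, 0, 1.6, 0, -0.8, 0],
    [0, 0.9, 0, 1.6, 0, -0.8, 0],
    [0, 0.9, 0, 1.6, 0, -0.7, 0],
    [0, 0.9, 0, 1.6, 0, -0.7, 0],
    [0, 0.8, 0, 1.7, 0, -0.7, 0],
    [0, 0.9, 0, 1.6, 0, -0.7, 0],
    [0, 0.9, 0, 1.7, 0, -0.6, 0]
  ]
}}

```text
time_s: 34.0
ee_pos: [416.7, -128.7, 128.5]
ee_rot: [180.0, -38.1, 87.9]
force: [0.3, 0.4, -2.7]
gripper_width: 19.5
gripper_force: 55.0
```

```bash
python3 meas.py; python3 - <<'E'
from h import *; from workcell import *
f=grab_frame("side"); hsv=cv2.cvtColor(f["image"],cv2.COLOR_BGR2HSV); y=cv2.inRange(hsv,(15,80,60),(35,255,255))
for v in range(238,268): u=np.where(y[v,280:325]>0)[0]+280; print(v,(u.min(),u.max()) if len(u) else None,end=' ')
for th,v in ((0,0),(0,10),(0,20)):
    a=np.radians(np.arange(0,360,10)); P=np.c_[411+58*np.cos(a),-245-v+58*np.sin(a),np.full(36,17.)]; b=proj(f,P); print("\nmodel v",v,b.min(0).round(1),b.max(0).round(1),end='')
print(proj(f,[[411,-245-84,43]]))
p,q=now(); print();rows(p,q,*tin(-44,4.7,46,1),8)
E
```

```text
34.0 [ 0.3  0.4 -2.7] [180.  -38.1  87.9]
edge [ 413.5 -218.8    4.5] v [-26.2   1.1]
side (286, 242, 33, 22) [[ 410.9 -250.4   19.5]]
238 None 239 None 240 None 241 None 242 (np.int64(302), np.int64(302)) 243 (np.int64(296), np.int64(307)) 244 (np.int64(294), np.int64(310)) 245 (np.int64(292), np.int64(311)) 246 (np.int64(291), np.int64(313)) 247 (np.int64(290), np.int64(314)) 248 (np.int64(289), np.int64(315)) 249 (np.int64(288), np.int64(316)) 250 (np.int64(287), np.int64(317)) 251 (np.int64(287), np.int64(317)) 252 (np.int64(286), np.int64(317)) 253 (np.int64(286), np.int64(318)) 254 (np.int64(286), np.int64(318)) 255 (np.int64(286), np.int64(318)) 256 (np.int64(286), np.int64(318)) 257 (np.int64(286), np.int64(318)) 258 (np.int64(286), np.int64(318)) 259 (np.int64(286), np.int64(317)) 260 (np.int64(287), np.int64(317)) 261 (np.int64(287), np.int64(317)) 262 (np.int64(288), np.int64(316)) 263 (np.int64(306), np.int64(310)) 264 None 265 None 266 None 267 None 
model v 0 [284.8 241.4] [319.  264.8]
model v 10 [284.9 243.3] [319.2 267. ]
model v 20 [285.  245.2] [319.5 269.1][[303.41766059 264.72949378]]

[0.0, 1.0, 0.0, 0.9, 0.0, -1.2]
[0.0, 1.0, 0.0, 0.9, 0.0, -1.1]
[0.0, 1.0, 0.0, 0.9, -0.1, -1.1]
[0.0, 1.0, 0.0, 1.0, 0.0, -1.1]
[0.0, 1.0, 0.0, 1.0, 0.0, -1.1]
[0.1, 1.0, 0.0, 0.9, 0.0, -1.1]
[0.0, 1.0, -0.1, 1.1, 0.0, -1.0]
[0.0, 1.0, 0.0, 1.0, 0.0, -1.1]
```

Emit:
{"op": "step_arm", "data": {
  "steps": [
    [0, 1, 0, 0.9, 0, -1.2, 0],
    [0, 1, 0, 0.9, 0, -1.1, 0],
    [0, 1, 0, 0.9, 0, -1.1, 0],
    [0, 1, 0, 1, 0, -1.1, 0],
    [0, 1, 0, 1, 0, -1.1, 0],
    [0, 1, 0, 0.9, 0, -1.1, 0],
    [0, 1, 0, 1.1, 0, -1, 0],
    [0, 1, 0, 1, 0, -1.1, 0]
  ]
}}

```text
time_s: 35.15
ee_pos: [416.7, -128.8, 140.2]
ee_rot: [180.0, -46.1, 87.9]
force: [-0.6, -0.8, -1.7]
gripper_width: 20.1
gripper_force: 55.0
```

```bash
cat > disc.py <<'E'
from h import *; from workcell import *
f=grab_frame("side"); hsv=cv2.cvtColor(f["image"],cv2.COLOR_BGR2HSV); y=cv2.inRange(hsv,(15,80,60),(35,255,255)); L=[]
for v in range(236,268):
    u=np.where(y[v,280:325]>0)[0]+280
    if len(u): L.append((v,int(u.min()),int(u.max())))
print(L[:3],L[-2:],"widest",[l for l in L if l[2]-l[1]>=max(b-a for _,a,b in L)])
f=grab_frame("top"); hsv=cv2.cvtColor(f["image"],cv2.COLOR_BGR2HSV); y=cv2.inRange(hsv,(15,80,60),(35,255,255)); y[:190]=0;y[245:]=0;y[:,:345]=0;y[:,405:]=0
c=cv2.findNonZero(y)
if c is not None: print("top bbox",cv2.boundingRect(c),len(c),plane(f,[c.reshape(-1,2).mean(0)],17))
s=state();print(s["time_s"],s["ee_pos"],s["ee_rot"],s["force"])
E
python3 disc.py; python3 - <<'E'
from h import *
p,q=now(); print();p,q=rows(p,q,*tin(-52,4.7,52,1),8)
E
```

```text
[(247, 297, 307), (248, 294, 310), (249, 292, 311)] [(262, 287, 317), (263, 293, 300)] widest [(256, 286, 318), (257, 286, 318), (258, 286, 318), (259, 286, 318)]
top bbox (360, 202, 28, 32) 95 [[ 412.77042086 -252.0683136    17.        ]]
35.25 [ 416.72517791 -129.00721465  139.97407516] [179.9822039  -46.0392928   87.90760465] [ 0.62340013  0.03710507 -1.58546456]

[0.0, 0.7, 0.0, 0.1, 0.0, -1.2]
[0.0, 0.8, 0.0, 0.0, 0.0, -1.1]
[0.0, 0.7, 0.0, 0.1, -0.1, -1.2]
[0.0, 0.8, 0.0, 0.1, 0.0, -1.2]
[0.1, 0.7, 0.0, 0.1, 0.0, -1.1]
[0.0, 0.8, 0.0, 0.2, 0.0, -1.2]
[0.0, 0.7, -0.1, 0.1, 0.0, -1.1]
[0.0, 0.8, 0.0, 0.2, -0.1, -1.2]
```

The disc is now nearly flat against the far end (centre row ~257.5), and the blade edge is behind it. I'll lift out and lay the turner down where it came from.

```bash
python3 - <<'E'
from h import *
p,q=now(); p,q=rows(p,q,*tin(-46,15,46,1),1); p,q=rows(p,q,*tin(-48,75,44,1),2)
t=pose([0,0,0],-90,0)[1]
p,q=rows(p,q,[421,40,95],t,9); p,q=rows(p,q,[421,60,62],t,4);print(); rows(p,q,[421,60,44],t,8)
E
```

```text
[0.1, 0.0, -0.1, 8.9, -0.2, -5.6]
[0.0, -1.0, 0.0, 23.0, 0.0, -17.5]
[0.0, -1.0, 0.0, 22.6, 0.0, -17.9]
[0.1, -4.9, -0.2, 4.1, -0.1, 21.4]
[0.1, -4.9, -0.2, 5.9, -0.1, 20.9]
[0.1, -4.9, -0.2, 7.7, -0.1, 20.4]
[0.0, -4.9, -0.2, 9.4, 0.1, 19.6]
[0.1, -4.9, -0.2, 11.0, 0.0, 18.8]
[0.1, -4.9, -0.2, 12.6, 0.2, 17.7]
[0.1, -4.8, -0.2, 14.1, 0.2, 16.6]
[0.1, -4.9, -0.3, 15.4, 0.3, 15.4]
[0.1, -4.9, -0.2, 16.6, 0.4, 14.0]
[0.0, 0.0, 0.0, 5.0, 0.0, 8.2]
[0.0, 0.0, 0.0, 5.0, 0.0, 8.3]
[0.0, 0.0, 0.0, 5.0, 0.0, 8.2]
[0.0, 0.0, 0.0, 5.0, 0.0, 8.3]

[0.0, 0.0, 0.0, 0.0, 0.0, 2.2]
[0.0, 0.0, 0.0, 0.0, 0.0, 2.3]
[0.0, 0.0, 0.0, 0.0, 0.0, 2.2]
[0.0, 0.0, 0.0, 0.0, 0.0, 2.3]
[0.0, 0.0, 0.0, 0.0, 0.0, 2.2]
[0.0, 0.0, 0.0, 0.0, 0.0, 2.3]
[0.0, 0.0, 0.0, 0.0, 0.0, 2.2]
[0.0, 0.0, 0.0, 0.0, 0.0, 2.3]
```

Emit:
{"op": "step_arm", "data": {
  "steps": [
    [0, 0, 0, 8.9, 0, -5.6, 0],
    [0, -1, 0, 23, 0, -17.5, 0],
    [0, -1, 0, 22.6, 0, -17.9, 0],
    [0, 0, 0, 14, 0, -14, 0],
    [0.1, -4.9, -0.2, 4.1, 0, 21.4, 0],
    [0.1, -4.9, -0.2, 5.9, 0, 20.9, 0],
    [0.1, -4.9, -0.2, 7.7, 0, 20.4, 0],
    [0, -4.9, -0.2, 9.4, 0.1, 19.6, 0]
  ]
}}

```text
time_s: 36.25
ee_pos: [419.1, -47.4, 178.1]
ee_rot: [179.7, -24.3, 88.9]
force: [-0.2, 0.5, -1.6]
gripper_width: 19.9
gripper_force: 55.0
```

Emit:
{"op": "step_arm", "data": {
  "steps": [
    [0.1, -4.9, -0.2, 11, 0, 18.8, 0],
    [0.1, -4.9, -0.2, 12.6, 0.2, 17.7, 0],
    [0.1, -4.8, -0.2, 14.1, 0.2, 16.6, 0],
    [0.1, -4.9, -0.3, 15.4, 0.3, 15.4, 0],
    [0.1, -4.9, -0.2, 16.6, 0.4, 14, 0],
    [0, 0, 0, 7, 0, 14, 0],
    [0, 0, 0, 7, 0, 14, 0],
    [0, 0, 0, 3, 0, 6, 0]
  ]
}}

```text
time_s: 37.25
ee_pos: [421.0, 58.2, 80.8]
ee_rot: [-179.9, -0.0, 89.9]
force: [-0.6, -0.3, -2.0]
gripper_width: 19.8
gripper_force: 55.0
```

```bash
python3 disc.py; python3 - <<'E'
from h import *
p,q=now(); t=pose([0,0,0],-90,0)[1]; rows(p,q,[421,60,50],t,4)
E
```

```text
[(247, 301, 305), (248, 296, 309), (249, 293, 311)] [(262, 287, 317), (263, 290, 308)] widest [(257, 286, 318), (258, 286, 318), (259, 286, 318), (260, 286, 318)]
top bbox (363, 203, 31, 32) 300 [[ 411.28288406 -267.78176661   17.        ]]
37.35 [421.27902255  57.77565015  80.82981082] [-1.79898178e+02 -1.95244584e-02  8.99235999e+01] [-0.34275523  0.27390508 -1.28739879]
[0.0, 0.0, 0.0, 0.6, -0.1, 7.7]
[-0.1, 0.0, 0.0, 0.5, 0.0, 7.7]
[0.0, 0.0, -0.1, 0.6, -0.1, 7.7]
[0.0, 0.0, 0.0, 0.5, -0.1, 7.7]
```

Emit:
{"op": "step_arm", "data": {
  "steps": [
    [0, 0, 0, 0.6, 0, 9, 0],
    [0, 0, 0, 0.6, 0, 9, 0],
    [0, 0, 0, 0.6, 0, 9, 0],
    [0, 0, 0, 0.5, 0, 5, 0],
    [0, 0, 0, 0, 0, 2, 0],
    [0, 0, 0, 0, 0, 1, 0],
    [0, 0, 0, 0, 0, 1, 0],
    [0, 0, 0, 0, 0, 0.5, 0]
  ]
}}

```text
time_s: 38.35
ee_pos: [421.9, 59.8, 44.4]
ee_rot: [-180.0, -0.0, 89.9]
force: [0.6, 0.6, -2.1]
gripper_width: 19.7
gripper_force: 55.0
```

Emit:
{"op": "step_arm", "data": {
  "steps": [
    [0, 0, 0, 0, 0, 0.5, 0],
    [0, 0, 0, 0, 0, 0.5, 0],
    [0, 0, 0, 0, 0, 0.5, 0],
    [0, 0, 0, 0, 0, 0.4, 0],
    [0, 0, 0, 0, 0, 0, 0],
    [0, 0, 0, 0, 0, 0, 0],
    [0, 0, 0, 0, 0, 0, 0],
    [0, 0, 0, 0, 0, 0, 0]
  ]
}}

```text
time_s: 39.35
ee_pos: [421.8, 59.8, 42.5]
ee_rot: [-180.0, -0.0, 89.9]
force: [-0.8, 0.5, -1.0]
gripper_width: 20.1
gripper_force: 55.0
```

Emit:
{"op": "step_arm", "data": {
  "steps": [
    [0, 0, 0, 0, 0, 0.2, 0.2],
    [0, 0, 0, 0, 0, 0, 0.4],
    [0, 0, 0, 0, 0, 0, 0.6],
    [0, 0, 0, 0, 0, 0, 0.6],
    [0, 0, 0, 0, 0, -10, 0.6],
    [0, 0, 0, 0, 0, -25, 0.6],
    [0, 0, 0, 0, 0, -40, 0.6],
    [0, 0, 0, 0, 0, -40, 0.6]
  ]
}}

```text
time_s: 40.35
ee_pos: [421.8, 59.8, 159.1]
ee_rot: [-180.0, -0.0, 89.9]
force: [-0.0, -0.8, -0.2]
gripper_width: 54.6
gripper_force: 0.0
```

Emit:
{"op": "step_arm", "data": {
  "steps": [
    [0, 0, 0, -25, 13, -20, 0],
    [0, 0, 0, -38, 19, -20, 0],
    [0, 0, 0, -40, 20, -20, 0],
    [0, 0, 0, -40, 20, -15, 0],
    [0, 0, 0, -40, 20, -13, 0],
    [0, 0, 0, -40, 20, 0, 0],
    [0, 0, 0, -40, 20, 0, 0],
    [0, 0, 0, -40, 20, 0, 0]
  ],
  "force": 20
}}

```text
time_s: 41.35
ee_pos: [574.0, -244.7, 245.9]
ee_rot: [180.0, 0.0, 89.9]
force: [-0.2, -0.2, 0.3]
gripper_width: 0.5
gripper_force: 0.0
```

```bash
python3 disc.py; python3 - <<'E'
from h import *; from workcell import *
f=grab_frame("side"); g=grab_frame("top"); o=cv2.imread("pics/top0.png"); 
a=cv2.resize(f["image"][170:290,240:360],(400,400)); b=cv2.resize(g["image"][170:245,260:410],(400,400))
cv2.imwrite("pics/w9.png",np.hstack([a,b]))
E
```

```text
[(247, 301, 305), (248, 296, 309), (249, 293, 311)] [(262, 287, 317), (263, 290, 306)] widest [(257, 286, 318), (258, 286, 318), (259, 286, 318), (260, 286, 318)]
41.45 [ 574.74685454 -247.09144341  244.77816771] [1.79987092e+02 9.58861106e-02 8.97398736e+01] [-0.45219649 -0.24833577  0.14763429]
```

Emit:
{"op": "step_arm", "data": {
  "steps": [
    [0, 0, 0, 0, 0, 20, 0],
    [0, 0, 0, 0, 0, 25, 0],
    [0, 0, 0, 0, 0, 25, 0],
    [0, 0, 0, 0, 0, 15, 0],
    [0, 0, 0, 0, -8, 0, 0],
    [0, 0, 0, 0, -10, 0, 0],
    [0, 0, 0, 0, -10, 0, 0],
    [0, 0, 0, 0, -10, 0, 0]
  ]
}}

```text
time_s: 42.55
ee_pos: [535.6, -243.7, 161.4]
ee_rot: [179.9, 0.1, 89.9]
force: [2.1, -0.1, 0.8]
gripper_width: 0.5
gripper_force: 0.8
```

Emit:
{"op": "step_arm", "data": {
  "steps": [
    [0, 0, 0, 0, -10, 0, 0],
    [0, 0, 0, 0, -10, 0, 0],
    [0, 0, 0, 0, -10, 0, 0],
    [0, 0, 0, 0, -10, 0, 0],
    [0, 0, 0, 0, -10, 0, 0],
    [0, 0, 0, 0, -10, 0, 0],
    [0, 0, 0, 0, -10, 0, 0],
    [0, 0, 0, 0, -10, 0, 0]
  ]
}}

```text
time_s: 43.55
ee_pos: [454.8, -243.3, 160.2]
ee_rot: [-180.0, 0.0, 89.9]
force: [0.6, 0.4, -0.2]
gripper_width: 0.3
gripper_force: 0.4
```

Emit:
{"op": "step_arm", "data": {
  "steps": [
    [0, 0, 0, 0, -10, 0, 0],
    [0, 0, 0, 0, -10, 0, 0],
    [0, 0, 0, 0, -10, 0, 0],
    [0, 0, 0, 0, -3, 10, 0],
    [0, 0, 0, 0, -3, 11, 0],
    [0, 0, 0, 0, -3, 11, 0],
    [0, 0, 0, 0, -3, 11, 0],
    [0, 0, 0, 0, -3, 11, 0]
  ]
}}

```text
time_s: 44.55
ee_pos: [410.2, -243.1, 105.3]
ee_rot: [-179.9, -0.0, 89.9]
force: [-0.3, -0.1, 0.5]
gripper_width: 0.3
gripper_force: 0.4
```

Emit:
{"op": "step_arm", "data": {
  "steps": [
    [0, 0, 0, 0, -3, 10, 0],
    [0, 0, 0, 0, -3, 10, 0],
    [0, 0, 0, 0, -3, 10, 0],
    [0, 0, 0, 0, -3, 9, 0],
    [0, 0, 0, 0, -2, 6, 0],
    [0, 0, 0, 0, -2, 4, 0],
    [0, 0, 0, 0, 0, 2, 0],
    [0, 0, 0, 0, 0, 1, 0]
  ]
}}

```text
time_s: 45.55
ee_pos: [394.4, -243.2, 54.2]
ee_rot: [-180.0, -0.0, 89.9]
force: [-0.2, -0.0, 0.3]
gripper_width: 0.3
gripper_force: 0.2
```

Emit:
{"op": "step_arm", "data": {
  "steps": [
    [0, 0, 0, 0, 0, 1.5, 0],
    [0, 0, 0, 0, 0, 1.5, 0],
    [0, 0, 0, 0, 0, 1, 0],
    [0, 0, 0, 0, 0, 1, 0],
    [0, 0, 0, 0, 0, 1, 0],
    [0, 0, 0, 0, 0, 0, 0],
    [0, 0, 0, 0, 0, 0, 0],
    [0, 0, 0, 0, 0, 0, 0]
  ]
}}

```text
time_s: 46.55
ee_pos: [394.5, -243.2, 49.2]
ee_rot: [-180.0, 0.0, 89.9]
force: [-2.4, 1.1, 9.5]
gripper_width: 0.6
gripper_force: 4.6
```

```bash
python3 - <<'E'
from h import *; from workcell import *
f=grab_frame("side"); o=cv2.imread("pics/side0.png").astype(int)
d=np.abs(f["image"].astype(int)-o).max(2); 
g=f["image"].astype(int).mean(2)
for v in range(198,276,5): print(v,g[v,272:350:4].astype(int).tolist())
print(proj(f,[[341,-160,49],[341,-330,49],[487,-160,49],[487,-330,49]]).round())
E
```

```text
198 [166, 184, 153, 73, 54, 67, 67, 67, 54, 168, 192, 193, 194, 183, 88, 78, 80, 76, 75, 94]
203 [121, 123, 100, 55, 58, 54, 53, 57, 60, 164, 193, 193, 194, 193, 177, 188, 189, 191, 190, 191]
208 [122, 122, 115, 100, 63, 45, 44, 46, 134, 190, 193, 186, 184, 192, 170, 92, 88, 88, 87, 90]
213 [72, 67, 83, 60, 55, 52, 54, 57, 99, 94, 96, 49, 48, 173, 183, 98, 98, 97, 97, 97]
218 [66, 65, 64, 56, 52, 53, 57, 57, 78, 102, 118, 57, 55, 146, 192, 101, 97, 98, 99, 96]
223 [65, 67, 60, 52, 53, 50, 51, 50, 49, 53, 70, 65, 62, 120, 195, 119, 98, 98, 98, 98]
228 [58, 93, 121, 121, 102, 56, 97, 50, 94, 157, 159, 156, 76, 157, 194, 151, 97, 97, 99, 97]
233 [82, 109, 120, 123, 115, 57, 49, 53, 134, 188, 132, 129, 106, 166, 194, 176, 98, 97, 98, 98]
238 [143, 124, 130, 129, 134, 118, 50, 85, 134, 131, 133, 132, 127, 133, 193, 184, 99, 99, 98, 98]
243 [194, 193, 148, 129, 133, 126, 52, 101, 134, 133, 133, 133, 133, 132, 122, 143, 99, 99, 98, 98]
248 [194, 193, 131, 129, 143, 139, 88, 120, 133, 133, 133, 133, 136, 129, 122, 128, 111, 97, 98, 97]
253 [194, 194, 172, 181, 193, 197, 193, 192, 193, 182, 162, 143, 152, 195, 124, 161, 153, 97, 98, 97]
258 [194, 194, 189, 186, 197, 198, 197, 198, 198, 198, 196, 197, 196, 197, 125, 147, 177, 97, 98, 97]
263 [194, 195, 183, 189, 188, 187, 187, 182, 178, 173, 169, 163, 163, 162, 164, 194, 187, 100, 98, 98]
268 [194, 195, 157, 96, 97, 96, 96, 94, 94, 93, 92, 91, 92, 98, 148, 195, 193, 103, 98, 98]
273 [195, 195, 166, 121, 124, 130, 131, 130, 133, 132, 145, 151, 154, 155, 178, 195, 195, 119, 98, 97]
[[280. 230.]
 [282. 265.]
 [322. 228.]
 [327. 262.]]
```

Emit:
{"op": "step_arm", "data": {
  "steps": [
    [0, 0, 0, 0, 0, 0.8, 0],
    [0, 0, 0, 0, 0, 0.7, 0],
    [0, 0, 0, 0, 0, 0, 0],
    [0, 0, 0, 0, 0, -4, 0],
    [0, 0, 0, 0, -20, -4, 0],
    [0, 0, 0, 0, -20, 0, 0],
    [0, 0, 0, 0, 0, 4, 0],
    [0, 0, 0, 0, 0, 3, 0]
  ]
}}

```text
time_s: 47.6
ee_pos: [353.3, -243.0, 48.6]
ee_rot: [-179.8, -0.0, 89.9]
force: [-9.2, 3.5, 37.6]
gripper_width: 0.3
gripper_force: 18.7
```

Emit:
{"op": "step_arm", "data": {
  "steps": [
    [0, 0, 0, 0, 0, 1, 0],
    [0, 0, 0, 0, 0, 1, 0],
    [0, 0, 0, 0, 0, 1, 0],
    [0, 0, 0, 0, 0, 0.5, 0],
    [0, 0, 0, 0, 0, 0, 0],
    [0, 0, 0, 0, 0, 0, 0],
    [0, 0, 0, 0, 0, 0, 0],
    [0, 0, 0, 0, 0, 0, 0]
  ]
}}

```text
time_s: 48.6
ee_pos: [353.4, -243.1, 48.4]
ee_rot: [-179.9, 0.0, 90.0]
force: [-14.3, 4.7, 50.6]
gripper_width: 0.2
gripper_force: 25.4
```

The lid is hard down at its free edge (z 48.4, closed height 49), so I'm backing off and checking everything.

Emit:
{"op": "step_arm", "data": {
  "steps": [
    [0, 0, 0, 0, 0, -5, 0],
    [0, 0, 0, 0, 0, -15, 0],
    [0, 0, 0, 0, 0, -30, 0],
    [0, 0, 0, 0, 0, -40, 0],
    [0, 0, 0, 0, 0, -40, 0],
    [0, 0, 0, -30, -10, -40, 0],
    [0, 0, 0, -40, -10, 0, 0],
    [0, 0, 0, -40, 0, 0, 0]
  ]
}}

```text
time_s: 49.6
ee_pos: [334.5, -354.5, 214.7]
ee_rot: [180.0, 0.1, 89.9]
force: [1.1, 0.0, -0.9]
gripper_width: 0.2
gripper_force: 0.0
```

```bash
python3 - <<'E'
from h import *; from workcell import *
f=grab_frame("side");T=grab_frame("top"); s=state(); print(s["time_s"],s["ee_pos"],s["force"])
g=T["image"].max(2); m=(g<50).astype(np.uint8); m[:198]=0;m[225:]=0;m[:,:262]=0;m[:,315:]=0
n,l,st,c=cv2.connectedComponentsWithStats(m); print("handle top",st[1:].tolist())
m=(f["image"].max(2)<60).astype(np.uint8); m[:165]=0;m[215:]=0;m[:,:288]=0;m[:,315:]=0
n,l,st,c=cv2.connectedComponentsWithStats(m); print("side handle",[x for x in st[1:].tolist() if x[4]>10])
o=cv2.imread("pics/side0.png"); m=(o.max(2)<60).astype(np.uint8); m[:165]=0;m[215:]=0;m[:,:288]=0;m[:,315:]=0
n,l,st,c=cv2.connectedComponentsWithStats(m); print("side handle at start",[x for x in st[1:].tolist() if x[4]>10])
h=cv2.cvtColor(f["image"],cv2.COLOR_BGR2GRAY).astype(int)
for v in range(228,272,6): print(v,h[v,276:340:4].tolist())
for n,P in (("salt",[458,-502,45]),("mug",[413,414,45])):
    a,b=proj(T,[P])[0].astype(int); print(n,np.abs(T["image"][b-8:b+8,a-8:a+8].astype(int)-cv2.imread("pics/top0.png")[b-8:b+8,a-8:a+8]).mean())
E
```

```text
49.7 [ 334.88026265 -356.58465285  213.73754565] [0.53469009 0.46922528 0.19193323]
handle top [[272, 209, 26, 7, 135], [299, 212, 1, 2, 2]]
side handle [[297, 189, 9, 12, 59], [288, 203, 6, 2, 11]]
side handle at start []
228 [57, 83, 183, 182, 191, 193, 195, 193, 193, 196, 197, 193, 194, 196, 154, 99]
234 [102, 115, 128, 134, 133, 139, 190, 198, 198, 199, 198, 197, 187, 195, 183, 101]
240 [123, 128, 130, 135, 139, 156, 135, 140, 187, 199, 199, 189, 181, 196, 191, 103]
246 [123, 128, 136, 187, 200, 198, 196, 148, 134, 139, 185, 199, 188, 192, 195, 115]
252 [122, 123, 174, 198, 198, 199, 199, 198, 156, 136, 137, 139, 183, 191, 196, 147]
258 [123, 125, 130, 136, 147, 142, 137, 135, 137, 136, 136, 137, 130, 175, 196, 177]
264 [176, 118, 113, 116, 116, 123, 120, 113, 106, 103, 100, 97, 101, 149, 196, 192]
270 [142, 119, 97, 98, 95, 96, 95, 93, 94, 95, 94, 92, 99, 125, 137, 195]
salt 25.141927083333332
mug 3.67578125
```

```bash
python3 -c "
from workcell import *
print(job_done())"
```

```text
the job is handed in; nothing more can be done
None
```

I handed the job in at 49.7 s. The shortbread lies flat in the tin, the lid is pressed fully shut, the turner is back on its blade near where it started, and the robot touches nothing. I confirmed most of this from camera and force readings. The salt shaker is the one uncertain check: its image patch differed from the start picture, probably because of the arm's shadow.

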